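Load the inspection tray under the swing-arm ring light

TASK

Swing the ring light by its black handle to the left until its round head is well clear of the black inspection tray, then move both converter modules from the slanted stand into the tray, each lying flat, top up, in the bay with the strip of its own colour and with its tab in the gap beside that strip. With both in place, swing the light back to the right so that its head is centred over the tray, between the two bays, and let go; leave everything else on the bench as it is.

Things in the scene. Friction and masses are not known exactly. Their poses are not given: they have to be found in the camera images.
- tray_center (a point): Centre of the black inspection tray, on its floor, 10 mm above the table. The fixed tray is 170 mm (x) by 250 mm (y). Its x axis points to the edge with the coloured strips (away from the robot), y to the left, z up. Its two bays lie side by side, 124 mm apart along y; grey ribs 14 mm high and 6 mm thick at a bay's ends leave a place 116 by 62 mm, long way along x.
- bay_orange (a point): Centre of the bay with the orange strip (the left, +y one), on the tray floor; axes as the tray's. A bay's long sides are open for fingers except where a rib stands from 35 to 55 mm either side of its centre.
- bay_blue (a point): Centre of the bay with the blue strip (the right, -y one), on the tray floor; axes as the tray's. A bay's -x end is closed by a rib 40 mm wide.
- bay_orange_tab (a point): Where the middle of the orange tab belongs: 62 mm from the bay's centre along the tray's +x, 10 mm above the floor. There a bay's +x end has a gap 40 mm wide between two ribs; a module lies flat only with its tab in it.
- bay_blue_tab (a point): The same point for the blue tab in the blue bay.
- lamp (a joint): Swing angle of the ring light's arm about its upright post, rad. About 0 over the tray; it grows as the head swings to the tray's left (clockwise from above), stops at -0.6 and 1.5, stays where it is left, and takes about 2 N at the handle to move.
- lamp_hinge (a point): Point on the post's axis, at the height of the handle's grip point (250 mm above the table). The post is 22 mm thick, 223 mm high, with a base disc 90 mm across and 18 mm high; it stands beyond the tray's far left corner.
- lamp_handle (a point): Grip point on the upright black handle of the ring light: a rod 18 mm in diameter that rises 66 mm from the arm's top (204 mm above the table) to 270 mm; this point is on its axis, 20 mm below its top and 150 mm from the post's axis. The arm is a white bar 24 mm wide, 18 mm thick, level.
- lamp_head (a point): Centre of the underside of the white ring light's round head, 110 mm across and 34 mm high, 230 mm from the post's axis; underside 173 mm, top 207 mm above the table.
- stand: Green slanted stand, fixed; origin on the table under its centre, x up the slope (away from the robot), y left. Base 130 by 190 mm. 62 mm to either side along y: a rail 34 mm wide, 118 mm long (narrower than a module) rising towards +x at 32 degrees from level, with a lip of two prongs (16 mm high, 52 mm wide overall) at its low end; a module's underside centre rests 62 mm above the table.
- module_orange: Converter module: silvery block 110 by 56 by 24 mm, about 0.22 kg, with an orange tab (14 mm long, 24 mm wide, 12 mm thick) on one end and a band of the same colour on its top beside the tab. Origin at the centre of its flat underside; x along its length towards the tab, z out of its top. At the start it lies flat on one of the stand's sloping rails, tab up or down the slope.
- module_orange_tab (a point): Middle of the orange tab: 62 mm from the module's origin along its x, 10 mm above its underside.
- module_blue: Converter module: silvery block 110 by 56 by 24 mm, about 0.22 kg, with a blue tab (14 mm long, 24 mm wide, 12 mm thick) on one end and a band of the same colour on its top beside the tab. Origin at the centre of its flat underside; x along its length towards the tab, z out of its top. At the start it lies flat on one of the stand's sloping rails, tab up or down the slope.
- module_blue_tab (a point): Middle of the blue tab: 62 mm from the module's origin along its x, 10 mm above its underside.
- solder_spool: Bystander: solder spool with blue flanges standing on end, 60 mm across, 53 mm high, to the left of the lamp post.
- flux_bottle: Bystander: white bottle with yellow cap, 46 mm across, 145 mm high, standing behind the high end of the slanted stand.
- paste_jar: Bystander: amber jar, 60 mm across, 70 mm high, on the table at the tray's left (+y) side; the ring light passes above it.
- screwdriver: Bystander: yellow-handled screwdriver, 170 mm long, lying in front (robot side) of the slanted stand; its x axis runs along it.
- tape_roll: Bystander: red tape roll lying flat, 90 mm across, 25 mm high, beyond the tray's far edge.
- brush: Bystander: brush 130 mm long, lying at the back of the table.
- screw_cup: Bystander: blue ceramic cup, 70 mm across, 60 mm high, at the far left.
Mind the look-alikes: they are no part of the job. Leave any green look-alike of the module_orange alone.

How it is judged:
On the way, in this order (a step that is already met when the one before it is completed fails the run):
1. the ring light's head is swung to the left, clear of the tray (y of lamp_head in the frame of tray_center above 0.17 m), for 0.2 s.
2. both modules lie released in their own bays, tabs in the gaps, with the light still clear of the tray (horizontal distance between module_orange and bay_orange below 0.008 m and horizontal distance between module_orange_tab and bay_orange_tab below 0.01 m and z of module_orange in the frame of bay_orange below 0.004 m and angle between each of module_orange, module_blue's own z axis and vertical below 0.07 rad and linear speed of each of module_orange, module_blue below 0.02 m/s and horizontal distance between module_blue and bay_blue below 0.008 m and horizontal distance between module_blue_tab and bay_blue_tab below 0.01 m and z of module_blue in the frame of bay_blue below 0.004 m and y of lamp_head in the frame of tray_center above 0.17 m and contact force between each of module_orange, module_blue and the fingers below 0.1 N), for 0.2 s.
At the end, for the whole second after the job is handed in: Each module lies flat (within 4 degrees, underside within 4 mm of the tray floor), top up, in the bay of its colour, within 8 mm of the bay's centre and its tab within 10 mm of its place, at rest; the ring light's head is at rest with its centre within 30 mm (seen from above) of the tray's centre (horizontal distance between module_orange and bay_orange below 0.008 m and horizontal distance between module_orange_tab and bay_orange_tab below 0.01 m and z of module_orange in the frame of bay_orange below 0.004 m and angle between each of module_orange, module_blue's own z axis and vertical below 0.07 rad and linear speed of each of module_orange, module_blue below 0.02 m/s and horizontal distance between module_blue and bay_blue below 0.008 m and horizontal distance between module_blue_tab and bay_blue_tab below 0.01 m and z of module_blue in the frame of bay_blue below 0.004 m and horizontal distance between lamp_head and tray_center below 0.03 m and velocity of joint lamp between -0.05 and 0.05 rad/s); the robot touches nothing.
It fails at once if a bystander is moved more than 30 mm or tipped over (distance of any of solder_spool, flux_bottle, paste_jar, screwdriver, tape_roll, brush, screw_cup from where it was at the start of the episode above 0.03 m or angle between any of solder_spool, flux_bottle, paste_jar, screw_cup's own z axis and vertical above 0.5 rad).
It also fails if it takes over 72 s, if anything falls off the work surface, if the arm or the gripper's body presses on something with over 40 N, if the wrist force passes 120 N, or if a joint passes its speed limit or range.

ROBOT

A 7-joint arm with a two-finger parallel gripper is mounted at the origin on the work surface. World frame = base frame: x ahead of the robot, y to its left, z up, the work surface at z = 0. Lengths are in m, angles in rad, forces in N, time in s.
With the tool pointing down it reaches from about 0.425 to 0.875 m from the base axis. Payload 4.7 kg.
Tool frame: the origin (TCP) lies at the very end of the fingers, on their centre line; the grasp point (between the pads) lies 19 mm behind it; z points along the fingers, y is the line along which they close (so a half turn about z gives the same grasp; the last joint's range is limited). The gripper opens to 87 mm and grips with 3 to 60 N. Pads are 19 mm wide; open, the fingers measure 117 mm over their backs; the gripper's body (75 mm by 190 mm) begins 51 mm behind the grasp point.
Start: joints at [1.273, 0.321, -0.07, 1.45, 0.023, 1.371, -0.057], TCP at [0.199, -0.619, 0.223] pointing down, gripper open.
Joint ranges: [-2.86, 2.86], [-0.3, 2.09], [-1.38, 1.24], [0.06, 2.45], [-1.56, 4.7], [0.09, 2.05], [-2.69, 2.69]. Speed limits (rad/s): [2.57, 2.57, 3.14, 3.14, 3.14, 3.14, 3.14].

INTERFACE

Orientations are given as a rotation vector (axis times angle).
In Python, from bench import ctrl, vision gives the robot as it stands.
- The arm moves only by the tool jog_arm, never from a script. Its argument "increments" is a list of rows, each an object of numbers: "tx", "ty", "tz": the shift along the tool's x, y, z in mm; "wx", "wy", "wz": the turn, a rotation vector about the tool's x, y, z in rad; "gripper": the opening, from 0 (shut) to 1 (fully open). In form: [{"tx": .., "ty": .., "tz": .., "wx": .., "wy": .., "wz": .., "gripper": ..}, ...]. A call has exactly 5 rows; each row is the pose to reach, as a shift and turn from the pose commanded when the call began, along the tool's axes at that moment; what a row does not reach only later rows make up. A row lasts 1/12 s, in which the tool goes at most 41.7 mm and 7.16 degrees, less where a joint would pass 70% of its speed; a pose out of reach is approached as far as the arm can. A call with a gripper value outside its range is refused whole. The fingers move at their own pace and stop on an object; "grip_force" is the grip in N (left out, the last holds). Time passes only in rows, so rows that repeat a pose let the fingers close, or fill a call up. It gives the time, the measured TCP pose, the force, the opening and the grip force at its end, in the units of the state.
- ctrl.get_state(): the state, without advancing time (a new reading comes with each control period).
- vision.get_image(name): name is "side" or "top"; returns a dict with "color" (480x640x3 uint8, blue, green, red), "fx", "fy", "cx", "cy" (pixels), "extrinsics" (4x4, takes a point from world to camera coordinates). Camera axes: x right, y down, z forward; pixel columns grow to the right and rows downward; lengths in m; the calibration is good to about 2 mm. A picture is of the moment at which its call begins. There is no depth.
- ctrl.close_job(): hands the job in; it is judged then, once.
Trained networks look in the newest picture that a camera, given by its name, has taken for a name from the list of things; names that differ only in an ending like _2 or _b are one class to them, and where a whole thing is asked for, a point or a joint stands for the part that bears it (a point fixed in the world has none). Each returns a list of dicts, best first, with "conf" (0 to 1); they miss things now and then, are a little off and sometimes report something else, mostly with a low value. They report only what shows in the picture. A call takes as long as a camera call. They do not tell look-alikes from the thing itself.
- vision.spot_in(camera, thing): "bbox" ([left, top, right, bottom] in pixels, round what is visible of it).
The state is a dict: "time": time; "joint_positions": joint angles; "qd": joint speeds; "joint_torque": joint torques, N m; "position": TCP position; "tool_rot": TCP orientation; "ft_force": force on the tool from outside, world axes, zero at the start; "torque": the same for the moment, N m; "grip_width": opening from 0.0 (shut) to 1.0 (fully open); "grip_force": force on a finger pad.
Only numpy, scipy, OpenCV 4.12 (cv2) and the standard library are available. Lean on these libraries where they do the work, as an engineer would, in place of code of your own. Each camera call takes 0.05 s, during which the arm holds its last target. There are 200 camera calls.

## Working session

There is one attempt and no reset: what is moved stays moved. The work goes in short steps, Python scripts to look and compute and a tool call to move; the robot and the scene stay as the last step left them, time stands still between calls to the robot, and variables do not carry over. Pictures are saved under pics/ and viewed, at most 10 in all, crops included, and the job is handed in when it is done.

Besides the shell and the picture viewer there is one more tool, called after "Emit:" as a command line: name --argument value ..., lists and objects as JSON in quotes. jog_arm: Moves the arm, as the interface text tells. Its arguments: {"type":"object","properties":{"increments":{"type":"array"},"grip_force":{"type":"number"}},"required":["increments"]}

```bash
mkdir -p pics; ls
python3 - <<'E'
from bench import ctrl, vision
import cv2,numpy as np
for n in ("top","side"):
    im=vision.get_image(n); cv2.imwrite(f"pics/{n}0.png",im["color"])
    print(n,im["fx"],im["fy"],im["cx"],im["cy"]);print(np.round(im["extrinsics"],4).tolist())
s=ctrl.get_state();print(s["time"],s["position"],s["tool_rot"],s["grip_width"])
E
```

```text
pics
top 439.4161652399738 439.4161652399738 319.33935794491913 232.4672149355269
[[0.0132, -0.9997, -0.0219, -0.0242], [-0.9838, -0.009, -0.1791, 0.5391], [0.1789, 0.0239, -0.9836, 1.2506], [0.0, 0.0, 0.0, 1.0]]
side 484.9114703252252 484.9114703252252 318.8432405537827 238.34204353341585
[[-0.9006, -0.4346, 0.0076, 0.4424], [-0.3364, 0.6859, -0.6453, 0.3099], [0.2752, -0.5837, -0.7639, 1.1124], [0.0, 0.0, 0.0, 1.0]]
0.1 [ 0.19919604 -0.61821725  0.22159282] [-3.10187176e+00 -4.87526203e-01  5.72916836e-04] 0.9994817633731591
```

View pics/top0.png

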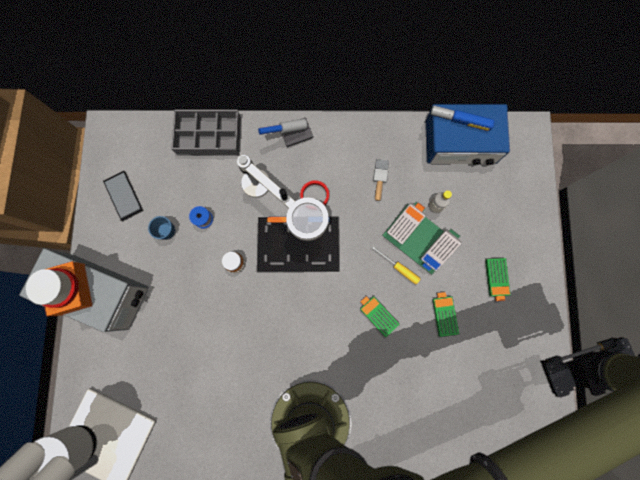

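View pics/side0.png

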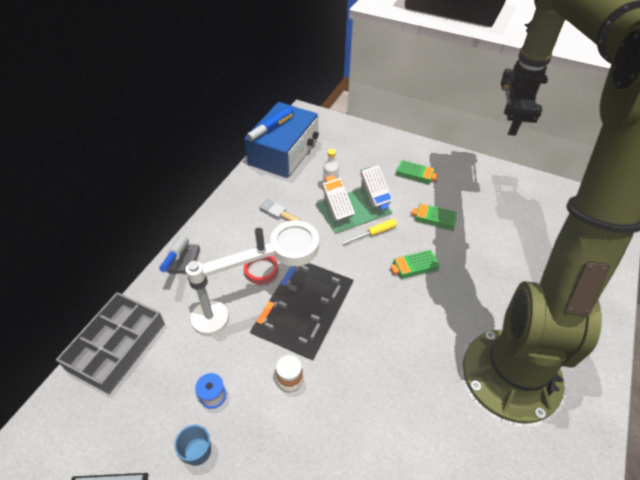

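The top view shows the lamp head at (307,218), its handle at about (283,195) and its post at (243,160). The tray is centred at about (298,244). On the stand, the orange module is at (408,225) with its tab up the slope, and the blue one is at (440,250) with its tab down the slope. The green look-alikes lie at the right. I'll enlarge both views.

Run:
```python
import cv2
a=cv2.imread("pics/top0.png")[145:295,225:485];cv2.imwrite("pics/topc.png",cv2.resize(a,None,fx=3,fy=3,interpolation=cv2.INTER_CUBIC))
a=cv2.imread("pics/side0.png")[150:360,180:440];cv2.imwrite("pics/sidec.png",cv2.resize(a,None,fx=2.8,fy=2.8,interpolation=cv2.INTER_CUBIC))
```

```text
(no output)
```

View pics/topc.png

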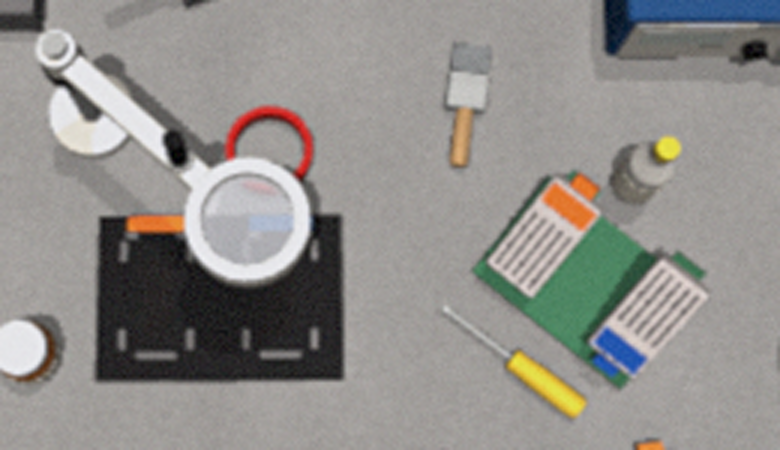

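View pics/sidec.png

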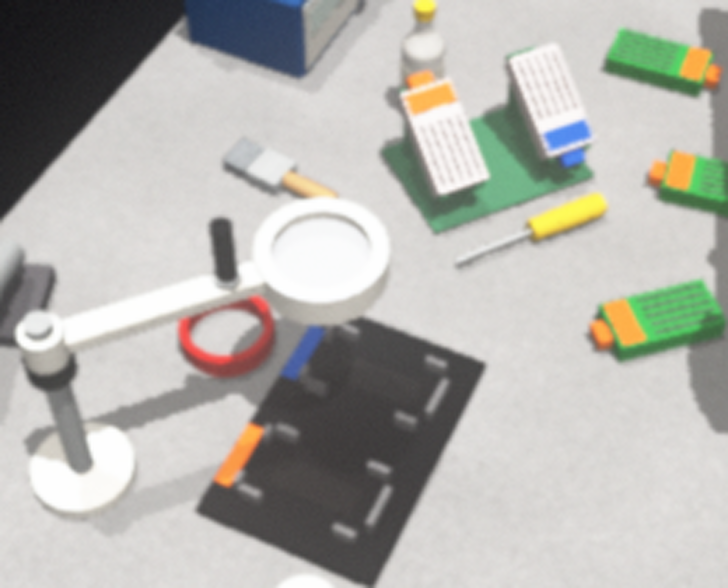

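```bash
cat > geo.py <<'E'
import numpy as np
from scipy.optimize import least_squares
from scipy.spatial.transform import Rotation as R
K={"top":(439.416,439.416,319.339,232.467),"side":(484.911,484.911,318.843,238.342)}
E={"top":np.array([[0.0132,-0.9997,-0.0219,-0.0242],[-0.9838,-0.009,-0.1791,0.5391],[0.1789,0.0239,-0.9836,1.2506]]),
"side":np.array([[-0.9006,-0.4346,0.0076,0.4424],[-0.3364,0.6859,-0.6453,0.3099],[0.2752,-0.5837,-0.7639,1.1124]])}
def proj(c,p):
    p=np.atleast_2d(p);q=p@E[c][:,:3].T+E[c][:,3];f,_,cx,cy=K[c]
    return np.c_[f*q[:,0]/q[:,2]+cx,f*q[:,1]/q[:,2]+cy]
def crop(c,l):
    o,s=((225,145),3) if c=="top" else ((180,150),2.8)
    return (np.array(l,float)+.5)/s-.5+o
def fit(model,obs,x0):
    """obs: list of (cam, idx list, pixels); model(x)->Nx3"""
    f=lambda x:np.concatenate([(proj(c,model(x)[i])-p).ravel() for c,i,p in obs])
    r=least_squares(f,x0,loss="soft_l1");return r.x,np.round(f(r.x).reshape(-1,2),1)
def se2(x,pts):
    return np.asarray(pts)@R.from_euler("z",x[2]).as_matrix().T+[x[0],x[1],0]
E
cat > a.py <<'E'
from geo import *
tc=[[.085,.125,.01],[.085,-.125,.01],[-.085,-.125,.01],[-.085,.125,.01]]
x,r=fit(lambda x:se2(x,tc),[("top",[0,1,2,3],crop("top",[(97,217),(342,215),(343,380),(96,380)])),("side",[1+0*1 and 0 or 2,3,0],crop("side",[(484,364),(372,586),(197,511)]))],[.5,0,0])
print("tray",x.round(4),r.tolist())
def lamp(x):
    d=np.array([np.cos(x[2]),np.sin(x[2]),0]);h=np.array([x[0],x[1],0])
    return np.array([h+.15*d+[0,0,.27],h+.15*d+[0,0,.204],h+.23*d+[0,0,.207],h+[0,0,.223],h+[0,0,.018]])
x,r=fit(lamp,[("top",[0,1,3,4],crop("top",[(172,138),(180,160),(57,47),(91,115)])),("side",[0,1,3,4],crop("side",[(221,224),(229,280),(39,325),(83,466)]))],[.7,.1,-.8])
print("lamp",x.round(4),r.tolist(),lamp(x).round(3)[[0,2]].tolist())
a=np.radians(32)
P=np.array([[.055,.028,.024],[.055,-.028,.024],[-.055,-.028,.024],[-.055,.028,.024]])
def mod(s):
    T=R.from_euler("y",-a).as_matrix()
    return lambda x:se2(x,P@T.T+[0,s*.062,.062])
tO=crop("top",[(553,177),(601,212),(533,298),(487,262)]);sO=crop("side",[(403,90),(453,78),(488,178),(437,195)])
tB=crop("top",[(661,252),(708,294),(636,377),(590,340)]);sB=crop("side",[(510,53),(555,45),(591,143),(543,158)])
I=[0,1,2,3]
for nm,s,t,q in(("O",1,tO,sO),("B",-1,tB,sB)):
    x,r=fit(mod(s),[("top",I,t),("side",I,q)],[.5,-.3,-.5]);print(nm,x.round(4),r.tolist(),se2(x,[[0,s*.062,.062]]).round(4))
m=lambda x:np.r_[mod(1)(x),mod(-1)(x)]
x,r=fit(m,[("top",range(8),np.r_[tO,tB]),("side",range(8),np.r_[sO,sB])],[.5,-.3,-.5]);print("stand",x.round(4),r.tolist(),se2(x,[[0,.062,.062],[0,-.062,.062]]).round(4))
E
python3 a.py
```

```text
tray [0.5109 0.0488 0.019 ] [[-0.1, -0.2], [-0.4, -0.4], [0.1, 0.1], [-0.8, 0.8], [0.9, -0.8], [0.3, 0.1], [-1.2, -0.6]]
lamp [ 0.6993  0.1843 -2.279 ] [[0.2, 0.9], [0.2, 0.3], [-1.6, 0.0], [-0.0, -0.1], [-0.0, -0.0], [-0.3, -0.5], [-0.3, -0.4], [-0.0, -0.1]] [[0.602, 0.07, 0.27], [0.55, 0.01, 0.207]]
O [ 0.5294 -0.322  -0.6961] [[0.8, -0.0], [0.4, 0.8], [-1.1, 0.3], [-0.7, 0.0], [-1.0, 0.5], [-0.9, -0.7], [0.3, -0.3], [0.5, -0.4]] [[ 0.5692 -0.2744  0.062 ]]
B [ 0.5342 -0.3234 -0.7008] [[0.1, 1.3], [0.5, 0.2], [-1.4, -0.1], [-1.4, -0.4], [-1.2, 0.8], [-0.1, -1.5], [0.5, -1.3], [0.5, -1.1]] [[ 0.4943 -0.3708  0.062 ]]
stand [ 0.5319 -0.3226 -0.6746] [[0.3, -0.5], [0.2, -0.0], [-0.7, -0.1], [-0.6, -0.0], [-0.2, 1.7], [0.4, 0.2], [-0.8, 0.4], [-1.0, 0.5], [-1.7, 0.6], [-1.7, -0.9], [0.1, -0.7], [0.5, -0.5], [-1.0, 1.2], [-0.1, -1.5], [1.2, -1.6], [1.5, -1.0]] [[ 0.5706 -0.2742  0.062 ]
 [ 0.4932 -0.371   0.062 ]]
```

```bash
cat > to.py <<'E'
"""rel(p, psi, d): jog from the present pose to TCP p, tool z along d, tool y at world yaw psi"""
from geo import *
from bench import ctrl
def mat(psi,d=(0,0,-1)):
    z=np.array(d,float)/np.linalg.norm(d);y=np.array([np.cos(psi),np.sin(psi),0]);y-=z*(y@z);y/=np.linalg.norm(y)
    return np.c_[np.cross(y,z),y,z]
def rel(p,psi,d=(0,0,-1),pose=None):
    if pose is None:
        s=ctrl.get_state();p0=np.array(s["position"]);R0=R.from_rotvec(s["tool_rot"]).as_matrix()
    else:p0,R0=np.array(pose[0]),mat(*pose[1:])
    R1=mat(psi,d);print("t mm",(R0.T@(np.array(p)-p0)*1000).round(1),"w",R.from_matrix(R0.T@R1).as_rotvec().round(3))
def st():
    s=ctrl.get_state();M=R.from_rotvec(s["tool_rot"]).as_matrix()
    print("t",round(s["time"],2),"p",np.round(s["position"],4),"ypsi",round(np.arctan2(M[1,1],M[0,1]),3),"z",M[:,2].round(3),"q",np.round(s["joint_positions"],2),"F",np.round(s["ft_force"],1),"g",round(s["grip_width"],3),s["grip_force"])
E
python3 -c "
from to import *
st();rel((.602,.07,.36),-1.48)"
```

```text
t 0.1 p [ 0.1992 -0.6182  0.2216] ypsi -1.259 z [-0.001  0.002 -1.   ] q [ 1.27  0.32 -0.07  1.45  0.02  1.37 -0.06] F [-0.4 -0.1  0.2] g 0.999 0.0
t mm [ 594.5 -531.7 -137.6] w [-0.002  0.     0.221]
```

Emit:
jog_arm --increments '[{"tx": 20,"ty": -18,"tz": -30},{"tx": 48,"ty": -43,"tz": -50},{"tx": 76,"ty": -68,"tz": -70},{"tx": 102,"ty": -92,"tz": -90},{"tx": 130,"ty": -116,"tz": -105}]'

```text
validation failed for argument at $.in...
```

Emit:
jog_arm --increments '[{"tx": 30,"ty": -27,"tz": -10},{"tx": 60,"ty": -54,"tz": -20},{"tx": 90,"ty": -80,"tz": -30},{"tx": 120,"ty": -107,"tz": -33},{"tx": 150,"ty": -134,"tz": -33}]'

```text
validation failed for argument at $.in...
```

Emit:
jog_arm --increments '[{"tx": 30,"ty": -27},{"tx": 60,"ty": -54},{"tx": 90,"ty": -80},{"tx": 120,"ty": -107},{"tx": 150,"ty": -134}]'

```text
validation failed for argument at $.in...
```

Emit:
jog_arm --increments '[{"tx": 30,"ty": -27},{"tx": 60,"ty": -54},{"tx": 90,"ty": -80},{"tx": 120,"ty": -107},{"tx": 150,"ty": -134}]'

```text
validation failed for argument at $.in...
```

```bash
python3 -c "
from to import *
st();rel((.602,.07,.36),-1.48)"
```

```text
t 0.1 p [ 0.1992 -0.6182  0.2216] ypsi -1.259 z [-0.001  0.002 -1.   ] q [ 1.27  0.32 -0.07  1.45  0.02  1.37 -0.06] F [-0.4 -0.1  0.2] g 0.999 0.0
t mm [ 594.5 -531.7 -137.6] w [-0.002  0.     0.221]
```

All keys are required in every row.

Emit:
jog_arm --increments '[{"tx": 20,"ty": -18,"tz": -30,"wx": 0,"wy": 0,"wz": 0,"gripper": 1},{"tx": 48,"ty": -43,"tz": -50,"wx": 0,"wy": 0,"wz": 0,"gripper": 1},{"tx": 76,"ty": -68,"tz": -70,"wx": 0,"wy": 0,"wz": 0,"gripper": 1},{"tx": 102,"ty": -92,"tz": -90,"wx": 0,"wy": 0,"wz": 0,"gripper": 1},{"tx": 130,"ty": -116,"tz": -105,"wx": 0,"wy": 0,"wz": 0,"gripper": 1}]'

```text
time: 0.52
position: [0.2879, -0.4671, 0.3289]
tool_rot: [3.103, 0.486, 0.0]
ft_force: [0.2, -1.2, 1.7]
grip_width: 0.998
grip_force: 0.0
```

Emit:
jog_arm --increments '[{"tx": 30,"ty": -27,"tz": -10,"wx": 0,"wy": 0,"wz": 0,"gripper": 1},{"tx": 60,"ty": -54,"tz": -20,"wx": 0,"wy": 0,"wz": 0,"gripper": 1},{"tx": 90,"ty": -80,"tz": -30,"wx": 0,"wy": 0,"wz": 0,"gripper": 1},{"tx": 120,"ty": -107,"tz": -33,"wx": 0,"wy": 0,"wz": 0,"gripper": 1},{"tx": 150,"ty": -134,"tz": -33,"wx": 0,"wy": 0,"wz": 0,"gripper": 1}]'

```text
time: 0.93
position: [0.39, -0.2931, 0.3615]
tool_rot: [3.102, 0.487, 0.001]
ft_force: [1.7, 0.2, 0.3]
grip_width: 0.996
grip_force: 0.0
```

Emit:
jog_arm --increments '[{"tx": 30,"ty": -27,"tz": 0,"wx": 0,"wy": 0,"wz": 0,"gripper": 1},{"tx": 60,"ty": -54,"tz": 0,"wx": 0,"wy": 0,"wz": 0,"gripper": 1},{"tx": 90,"ty": -80,"tz": 0,"wx": 0,"wy": 0,"wz": 0,"gripper": 1},{"tx": 120,"ty": -107,"tz": 0,"wx": 0,"wy": 0,"wz": 0,"gripper": 1},{"tx": 150,"ty": -134,"tz": 0,"wx": 0,"wy": 0,"wz": 0,"gripper": 1}]'

```text
time: 1.35
position: [0.4912, -0.1194, 0.3604]
tool_rot: [3.103, 0.487, -0.0]
ft_force: [1.0, -0.7, -1.7]
grip_width: 0.999
grip_force: 0.0
```

```bash
python3 -c "
from to import *
st();rel((.602,.07,.36),-1.48)"
```

```text
t 1.35 p [ 0.4912 -0.1194  0.3604] ypsi -1.259 z [-0.    -0.001 -1.   ] q [ 0.75  0.   -0.56  1.55  0.    1.59 -1.07] F [ 1.  -0.7 -1.7] g 0.999 0.0
t mm [ 163.5 -146.3    0.3] w [0.    0.    0.221]
```

Emit:
jog_arm --increments '[{"tx": 31,"ty": -27,"tz": 0,"wx": 0,"wy": 0,"wz": 0.1,"gripper": 1},{"tx": 61,"ty": -54,"tz": 0,"wx": 0,"wy": 0,"wz": 0.2,"gripper": 1},{"tx": 91,"ty": -81,"tz": 0,"wx": 0,"wy": 0,"wz": 0.22,"gripper": 1},{"tx": 121,"ty": -108,"tz": 0,"wx": 0,"wy": 0,"wz": 0.22,"gripper": 1},{"tx": 148,"ty": -132,"tz": 0,"wx": 0,"wy": 0,"wz": 0.22,"gripper": 1}]'

```text
time: 1.77
position: [0.5917, 0.0522, 0.3602]
tool_rot: [-3.138, -0.145, 0.0]
ft_force: [-0.5, -0.5, 0.1]
grip_width: 1.001
grip_force: 0.0
```

```bash
python3 -c "
from to import *
st();rel((.602,.07,.231),-1.48)
from bench import vision
import cv2
for n,b in(('top',(230,130,360,250)),('side',(150,160,340,330))):
    im=vision.get_image(n)['color'];cv2.imwrite(f'pics/{n}1.png',im)
a=cv2.imread('pics/top1.png')[130:250,220:370];b=cv2.imread('pics/side1.png')[150:270,200:350]
cv2.imwrite('pics/c1.png',cv2.resize(__import__('numpy').hstack([a,b]),None,fx=2.6,fy=2.6,interpolation=2))
"
```

```text
t 1.77 p [0.5917 0.0522 0.3602] ypsi -1.479 z [-0.  0. -1.] q [ 0.46  0.24 -0.73  1.34  0.16  1.62 -1.73] F [-0.5 -0.5  0.1] g 1.001 0.0
t mm [ 11.9 -16.8 129.2] w [-0.     0.     0.001]
```

View pics/c1.png

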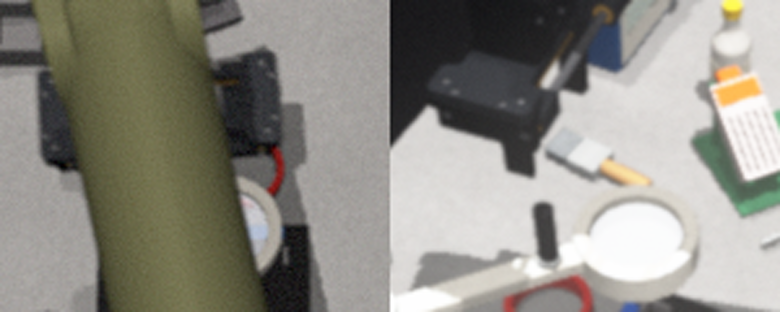

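The gripper is above and just behind the handle, whose top is at about (543,208) in the side crop. I'll descend round it and close.

Emit:
jog_arm --increments '[{"tx": 12,"ty": -17,"tz": 0,"wx": 0,"wy": 0,"wz": 0,"gripper": 1},{"tx": 12,"ty": -17,"tz": 35,"wx": 0,"wy": 0,"wz": 0,"gripper": 1},{"tx": 12,"ty": -17,"tz": 70,"wx": 0,"wy": 0,"wz": 0,"gripper": 1},{"tx": 12,"ty": -17,"tz": 105,"wx": 0,"wy": 0,"wz": 0,"gripper": 1},{"tx": 12,"ty": -17,"tz": 129,"wx": 0,"wy": 0,"wz": 0,"gripper": 1}]'

```text
time: 2.28
position: [0.5999, 0.0665, 0.2277]
tool_rot: [3.137, 0.143, -0.007]
ft_force: [-0.7, -0.8, -0.2]
grip_width: 0.998
grip_force: 0.0
```

Emit:
jog_arm --increments '[{"tx": 0,"ty": 0,"tz": 0,"wx": 0,"wy": 0,"wz": 0,"gripper": 0},{"tx": 0,"ty": 0,"tz": 0,"wx": 0,"wy": 0,"wz": 0,"gripper": 0},{"tx": 0,"ty": 0,"tz": 0,"wx": 0,"wy": 0,"wz": 0,"gripper": 0},{"tx": 0,"ty": 0,"tz": 0,"wx": 0,"wy": 0,"wz": 0,"gripper": 0},{"tx": 0,"ty": 0,"tz": 0,"wx": 0,"wy": 0,"wz": 0,"gripper": 0}]' --grip_force 12

```text
time: 2.7
position: [0.6027, 0.068, 0.2337]
tool_rot: [3.138, 0.144, 0.005]
ft_force: [-0.4, 0.4, -0.2]
grip_width: 0.709
grip_force: 0.0
```

Emit:
jog_arm --increments '[{"tx": 0,"ty": 0,"tz": 0,"wx": 0,"wy": 0,"wz": 0,"gripper": 0},{"tx": 0,"ty": 0,"tz": 0,"wx": 0,"wy": 0,"wz": 0,"gripper": 0},{"tx": 0,"ty": 0,"tz": 0,"wx": 0,"wy": 0,"wz": 0,"gripper": 0},{"tx": 0,"ty": 0,"tz": 0,"wx": 0,"wy": 0,"wz": 0,"gripper": 0},{"tx": 0,"ty": 0,"tz": 0,"wx": 0,"wy": 0,"wz": 0,"gripper": 0}]'

```text
time: 3.12
position: [0.6016, 0.0678, 0.2316]
tool_rot: [3.138, 0.144, -0.0]
ft_force: [0.4, 0.4, -0.5]
grip_width: 0.327
grip_force: 0.0
```

```bash
python3 -c "
from to import *
st()
h=np.array([.6993,.1843]);p=ctrl.get_state()['position'];t0=np.arctan2(p[1]-h[1],p[0]-h[0]);print('r',np.hypot(*(p[:2]-h)),t0)
for t in np.linspace(-2.279,-3.818,16):
    q=h+.15*np.array([np.cos(t),np.sin(t)]);print(round(t,2));rel((*q,.231),-1.479)
"
```

```text
t 3.12 p [0.6016 0.0678 0.2316] ypsi -1.479 z [-0. -0. -1.] q [ 0.44  0.3  -0.73  1.53  0.2   1.39 -1.78] F [ 0.4  0.4 -0.5] g 0.327 0.0
r 0.15203877256247136 -2.2687510047009605
-2.28
t mm [ 0.4 -2.5  0.6] w [0. 0. 0.]
-2.38
t mm [ -9.8 -14.1   0.6] w [0. 0. 0.]
-2.48
t mm [-18.7 -26.7   0.6] w [0. 0. 0.]
-2.59
t mm [-26.2 -40.    0.6] w [0. 0. 0.]
-2.69
t mm [-32.4 -54.1   0.6] w [0. 0. 0.]
-2.79
t mm [-37.1 -68.8   0.6] w [0. 0. 0.]
-2.89
t mm [-40.2 -83.9   0.6] w [0. 0. 0.]
-3.0
t mm [-41.8 -99.2   0.6] w [0. 0. 0.]
-3.1
t mm [ -41.8 -114.5    0.5] w [0. 0. 0.]
-3.2
t mm [ -40.3 -129.8    0.5] w [0. 0. 0.]
-3.3
t mm [ -37.2 -144.9    0.5] w [0. 0. 0.]
-3.41
t mm [ -32.5 -159.6    0.5] w [0. 0. 0.]
-3.51
t mm [ -26.4 -173.7    0.5] w [0. 0. 0.]
-3.61
t mm [ -18.9 -187.1    0.5] w [0. 0. 0.]
-3.72
t mm [ -10.  -199.7    0.5] w [0. 0. 0.]
-3.82
t mm [ 1.000e-01 -2.113e+02  5.000e-01] w [0. 0. 0.]
```

Emit:
jog_arm --increments '[{"tx": 0,"ty": 0,"tz": 0,"wx": 0,"wy": 0,"wz": 0,"gripper": 0},{"tx": 0,"ty": 0,"tz": 0,"wx": 0,"wy": 0,"wz": 0,"gripper": 0},{"tx": 0,"ty": 0,"tz": 0,"wx": 0,"wy": 0,"wz": 0,"gripper": 0},{"tx": 0,"ty": 0,"tz": 0,"wx": 0,"wy": 0,"wz": 0,"gripper": 0},{"tx": 0,"ty": 0,"tz": 0,"wx": 0,"wy": 0,"wz": 0,"gripper": 0}]'

```text
time: 3.53
position: [0.6018, 0.0686, 0.2315]
tool_rot: [-3.137, -0.145, -0.001]
ft_force: [0.7, 3.5, -0.4]
grip_width: 0.2
grip_force: 12.0
```

Emit:
jog_arm --increments '[{"tx": -5,"ty": -6,"tz": 0,"wx": 0,"wy": 0,"wz": 0,"gripper": 0},{"tx": -10,"ty": -14,"tz": 0,"wx": 0,"wy": 0,"wz": 0,"gripper": 0},{"tx": -19,"ty": -27,"tz": 0,"wx": 0,"wy": 0,"wz": 0,"gripper": 0},{"tx": -26,"ty": -40,"tz": 0,"wx": 0,"wy": 0,"wz": 0,"gripper": 0},{"tx": -32,"ty": -54,"tz": 0,"wx": 0,"wy": 0,"wz": 0,"gripper": 0}]'

```text
time: 3.95
position: [0.5629, 0.1144, 0.2313]
tool_rot: [3.131, 0.137, -0.007]
ft_force: [-4.4, -7.4, 4.0]
grip_width: 0.206
grip_force: 12.0
```

```bash
python3 -c "
from to import *
st()"
```

```text
t 3.95 p [0.5629 0.1144 0.2313] ypsi -1.483 z [-0.004 -0.007 -1.   ] q [ 0.41  0.23 -0.76  1.61  0.17  1.38 -1.86] F [-4.4 -7.4  4. ] g 0.206 11.98135914572049
```

Emit:
jog_arm --increments '[{"tx": -5,"ty": -15,"tz": 0,"wx": 0,"wy": 0,"wz": 0,"gripper": 0},{"tx": -8,"ty": -30,"tz": 0,"wx": 0,"wy": 0,"wz": 0,"gripper": 0},{"tx": -10,"ty": -45,"tz": 0,"wx": 0,"wy": 0,"wz": 0,"gripper": 0},{"tx": -10,"ty": -60,"tz": 0,"wx": 0,"wy": 0,"wz": 0,"gripper": 0},{"tx": -8,"ty": -76,"tz": 0,"wx": 0,"wy": 0,"wz": 0,"gripper": 0}]'

```text
time: 4.37
position: [0.5479, 0.191, 0.231]
tool_rot: [3.132, 0.14, -0.007]
ft_force: [-2.5, -4.6, 0.7]
grip_width: 0.202
grip_force: 12.0
```

Emit:
jog_arm --increments '[{"tx": 3,"ty": -15,"tz": 0,"wx": 0,"wy": 0,"wz": 0,"gripper": 0},{"tx": 8,"ty": -30,"tz": 0,"wx": 0,"wy": 0,"wz": 0,"gripper": 0},{"tx": 14,"ty": -44,"tz": 0,"wx": 0,"wy": 0,"wz": 0,"gripper": 0},{"tx": 21,"ty": -57,"tz": 0,"wx": 0,"wy": 0,"wz": 0,"gripper": 0},{"tx": 30,"ty": -70,"tz": 0,"wx": 0,"wy": 0,"wz": 0,"gripper": 0}]'

```text
time: 4.78
position: [0.5716, 0.2643, 0.2308]
tool_rot: [3.133, 0.142, -0.007]
ft_force: [-3.4, -3.8, 2.0]
grip_width: 0.2
grip_force: 12.0
```

Emit:
jog_arm --increments '[{"tx": 5,"ty": -6,"tz": 0,"wx": 0,"wy": 0,"wz": 0,"gripper": 0},{"tx": 5,"ty": -6,"tz": 0,"wx": 0,"wy": 0,"wz": 0,"gripper": 0.3},{"tx": 5,"ty": -6,"tz": 0,"wx": 0,"wy": 0,"wz": 0,"gripper": 0.6},{"tx": 5,"ty": -6,"tz": 0,"wx": 0,"wy": 0,"wz": 0,"gripper": 0.6},{"tx": 5,"ty": -6,"tz": 0,"wx": 0,"wy": 0,"wz": 0,"gripper": 0.6}]'

```text
time: 5.2
position: [0.5776, 0.272, 0.2318]
tool_rot: [3.138, 0.143, 0.001]
ft_force: [-0.6, -0.4, 0.5]
grip_width: 0.421
grip_force: 0.0
```

```bash
python3 -c "
from to import *
st()
rel((.5,.0,.4),-1.483)
n=np.radians(32);yaw=-.675;ux=np.array([np.cos(yaw),np.sin(yaw),0]);d=np.sin(n)*ux-np.cos(n)*np.array([0,0,1])
"
```

```text
t 5.2 p [0.5776 0.272  0.2318] ypsi -1.479 z [ 0. -0. -1.] q [ 0.13  0.4  -0.81  1.45  0.29  1.42 -2.16] F [-0.6 -0.4  0.5] g 0.421 0.0
t mm [-102.1  263.8 -168.2] w [ 0.    -0.     0.004]
```

```bash
cat >> to.py <<'E'
YAW=-.688;A=np.radians(32);ux=np.array([np.cos(YAW),np.sin(YAW),0]);N=-np.sin(A)*ux+np.cos(A)*np.array([0,0,1.])
CO=np.array([.570,-.2743,.062]);CB=np.array([.494,-.371,.062])
E
python3 -c "
from to import *
s=ctrl.get_state();p=np.array(s['position'])
rel((.5776,.272,.36),-1.479)
q=CO+N*.13;print(q);rel((*q[:2],.36),-1.479,pose=((.5776,.272,.36),-1.479))
rel(q,YAW-np.pi/2,-N,pose=((*q[:2],.36),-1.479))"
```

```text
t mm [   0.     0.  -128.2] w [ 0. -0. -0.]
[ 0.51678165 -0.23055562  0.17224625]
t mm [-106.6  494.9    0. ] w [0. 0. 0.]
t mm [  0.    0.  187.8] w [-0.218  0.53   0.759]
```

Emit:
jog_arm --increments '[{"tx": 0,"ty": 0,"tz": -35,"wx": 0,"wy": 0,"wz": 0,"gripper": 1},{"tx": 0,"ty": 0,"tz": -70,"wx": 0,"wy": 0,"wz": 0,"gripper": 1},{"tx": 0,"ty": 0,"tz": -105,"wx": 0,"wy": 0,"wz": 0,"gripper": 1},{"tx": 0,"ty": 0,"tz": -128,"wx": 0,"wy": 0,"wz": 0,"gripper": 1},{"tx": -7,"ty": 30,"tz": -128,"wx": 0,"wy": 0,"wz": 0,"gripper": 1}]'

```text
time: 5.62
position: [0.5726, 0.2497, 0.3655]
tool_rot: [-3.129, -0.159, -0.012]
ft_force: [-1.2, 0.6, -0.3]
grip_width: 0.796
grip_force: 0.0
```

Emit:
jog_arm --increments '[{"tx": -8,"ty": 38,"tz": 0,"wx": 0,"wy": 0,"wz": 0,"gripper": 1},{"tx": -16,"ty": 76,"tz": 0,"wx": 0,"wy": 0,"wz": 0,"gripper": 1},{"tx": -25,"ty": 114,"tz": 0,"wx": 0,"wy": 0,"wz": 0,"gripper": 1},{"tx": -33,"ty": 152,"tz": 0,"wx": 0,"wy": 0,"wz": 0,"gripper": 1},{"tx": -41,"ty": 190,"tz": 0,"wx": 0,"wy": 0,"wz": 0,"gripper": 1}]'

```text
time: 6.03
position: [0.5492, 0.0469, 0.36]
tool_rot: [3.137, 0.143, 0.002]
ft_force: [1.3, 0.2, 0.5]
grip_width: 0.994
grip_force: 0.0
```

Emit:
jog_arm --increments '[{"tx": -8,"ty": 38,"tz": 0,"wx": 0,"wy": 0,"wz": 0,"gripper": 1},{"tx": -16,"ty": 76,"tz": 0,"wx": 0,"wy": 0,"wz": 0,"gripper": 1},{"tx": -25,"ty": 114,"tz": 0,"wx": 0,"wy": 0,"wz": 0,"gripper": 1},{"tx": -33,"ty": 152,"tz": 0,"wx": 0,"wy": 0,"wz": 0,"gripper": 1},{"tx": -41,"ty": 190,"tz": 0,"wx": 0,"wy": 0,"wz": 0,"gripper": 1}]'

```text
time: 6.45
position: [0.5257, -0.146, 0.3602]
tool_rot: [3.137, 0.143, 0.002]
ft_force: [0.9, -0.5, 0.1]
grip_width: 0.998
grip_force: 0.0
```

Emit:
jog_arm --increments '[{"tx": -8,"ty": 38,"tz": 0,"wx": -0.02,"wy": 0.05,"wz": 0.08,"gripper": 1},{"tx": -17,"ty": 80,"tz": 0,"wx": -0.05,"wy": 0.12,"wz": 0.16,"gripper": 1},{"tx": -17,"ty": 84,"tz": 20,"wx": -0.08,"wy": 0.2,"wz": 0.28,"gripper": 1},{"tx": -17,"ty": 84,"tz": 40,"wx": -0.11,"wy": 0.27,"wz": 0.38,"gripper": 1},{"tx": -17,"ty": 84,"tz": 60,"wx": -0.14,"wy": 0.34,"wz": 0.48,"gripper": 1}]'

```text
time: 6.87
position: [0.5166, -0.2316, 0.2997]
tool_rot: [2.925, -0.568, 0.504]
ft_force: [0.8, 0.7, 0.8]
grip_width: 1.002
grip_force: 0.0
```

```bash
python3 -c "
from to import *
st();rel(CO+N*.13,YAW-np.pi/2,-N)
from bench import vision
import cv2
for n in('top','side'): cv2.imwrite(f'pics/{n}2.png',vision.get_image(n)['color'])
a=cv2.imread('pics/top2.png')[200:290,245:355];b=cv2.imread('pics/side2.png')[250:370,240:360]
cv2.imwrite('pics/c2.png',np.hstack([cv2.resize(a,(440,360),interpolation=2),cv2.resize(b,(360,360),interpolation=2)]))
"
```

```text
t 6.87 p [ 0.5166 -0.2316  0.2997] ypsi -1.964 z [ 0.299 -0.178 -0.937] q [ 0.89 -0.15 -0.5   1.84 -0.02  1.09 -1.56] F [0.8 0.7 0.8] g 1.002 0.0
t mm [-44.   -7.8 119.4] w [-0.083  0.197  0.288]
```

View pics/c2.png

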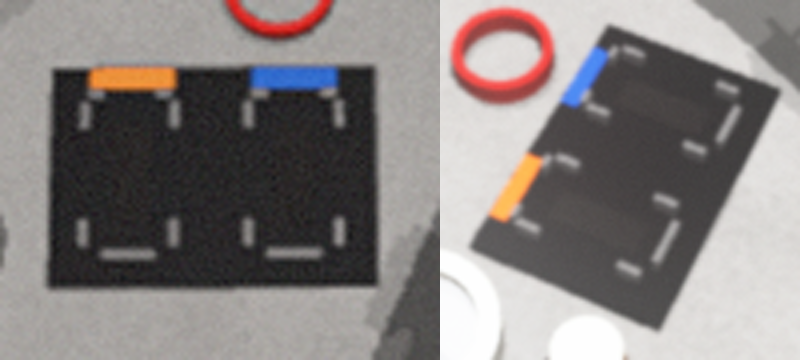

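The light is clear, and in the top crop all eight side ribs and both end ribs ((128,254) and (294,253)) show. I'll refine the tray fit with these.

```bash
cat > b.py <<'E'
from geo import *
tc=[[.085,.125,.01],[.085,-.125,.01],[-.085,-.125,.01],[-.085,.125,.01]]
rb=[[x,y+s*.034,.022] for y in(.062,-.062) for x in(.045,-.045) for s in(1,-1)]+[[-.061,.062,.022],[-.061,-.062,.022]]
pts=tc+rb
t=[(53,68),(376,67),(378,287),(48,290),(85,115),(174,114),(83,232),(174,233),(248,114),(339,113),(248,232),(340,232),(128,254),(294,253)]
s=[(168,25),(339,90),(220,329),(32,246)]
ft=(np.array(t)+.5)/4-.5+[245,200];fs=(np.array(s)+.5)/3-.5+[240,250]
for o in([("top",range(14),ft),("side",range(4),fs)],[("top",range(14),ft)],[("side",range(4),fs)]):
    x,r=fit(lambda x:se2(x,pts),o,[.5,0,0]);print(x.round(4),r.tolist())
E
python3 b.py
```

```text
[0.5117 0.0475 0.0067] [[-0.2, -0.6], [0.4, -0.2], [0.0, 0.3], [-0.7, -0.8], [0.3, -0.3], [0.5, 0.0], [-0.0, 0.0], [-0.1, -0.2], [0.4, 0.1], [0.2, 0.4], [0.1, 0.2], [-0.1, 0.2], [-0.1, -0.1], [-0.1, 0.3], [-47.2, 72.4], [-56.8, -23.0], [40.8, -80.4], [61.7, 26.9]]
[0.5116 0.0477 0.0157] [[-0.5, -0.2], [0.1, -0.5], [0.2, -0.0], [-0.5, -0.4], [0.1, 0.1], [0.2, 0.2], [0.0, 0.3], [-0.1, -0.0], [0.2, 0.0], [-0.0, 0.1], [0.2, 0.1], [-0.1, -0.0], [0.0, 0.1], [0.0, 0.1]]
[ 0.5103  0.0497 -1.9159] [[-1.1, -0.4], [10.5, 35.3], [0.7, 0.0], [-4.9, -37.3]]
```

Emit:
jog_arm --increments '[{"tx": -9,"ty": -2,"tz": 24,"wx": -0.03,"wy": 0.06,"wz": 0.09,"gripper": 1},{"tx": -18,"ty": -4,"tz": 48,"wx": -0.06,"wy": 0.13,"wz": 0.19,"gripper": 1},{"tx": -27,"ty": -6,"tz": 72,"wx": -0.083,"wy": 0.197,"wz": 0.288,"gripper": 1},{"tx": -36,"ty": -7,"tz": 96,"wx": -0.083,"wy": 0.197,"wz": 0.288,"gripper": 1},{"tx": -44,"ty": -8,"tz": 119,"wx": -0.083,"wy": 0.197,"wz": 0.288,"gripper": 1}]'

```text
time: 7.38
position: [0.5185, -0.2272, 0.1741]
tool_rot: [2.694, -0.943, 0.766]
ft_force: [-0.4, -1.3, 0.1]
grip_width: 1.002
grip_force: 0.0
```

```bash
python3 -c "
from to import *
st();rel(CO+N*.004,YAW-np.pi/2,-N)
from bench import vision
import cv2
for n in('top','side'): cv2.imwrite(f'pics/{n}3.png',vision.get_image(n)['color'])
a=cv2.imread('pics/top3.png')[180:300,360:480];b=cv2.imread('pics/side3.png')[120:250,300:430]
cv2.imwrite('pics/c3.png',np.hstack([cv2.resize(a,(390,390),interpolation=2),cv2.resize(b,(390,390),interpolation=2)]))
"
```

```text
t 7.38 p [ 0.5185 -0.2272  0.1741] ypsi -2.245 z [ 0.409 -0.333 -0.849] q [ 0.96 -0.19 -0.68  2.17  0.17  0.61 -2.1 ] F [-0.4 -1.3  0.1] g 1.002 0.0
t mm [-1.00e-01  4.00e+00  1.28e+02] w [-0.003  0.003  0.014]
```

View pics/c3.png

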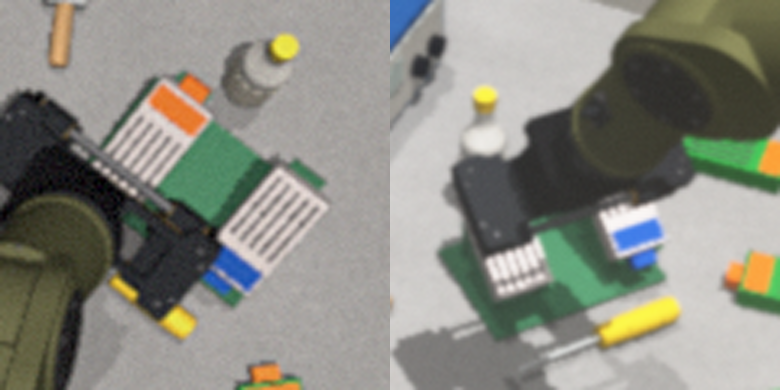

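The gripper stands square over the orange module, ahead of the bottle. Both the screwdriver and the other module are clear. I'll descend and grip.

Emit:
jog_arm --increments '[{"tx": 0,"ty": 4,"tz": 30,"wx": 0,"wy": 0,"wz": 0.014,"gripper": 1},{"tx": 0,"ty": 4,"tz": 60,"wx": 0,"wy": 0,"wz": 0.014,"gripper": 1},{"tx": 0,"ty": 4,"tz": 90,"wx": 0,"wy": 0,"wz": 0.014,"gripper": 1},{"tx": 0,"ty": 4,"tz": 115,"wx": 0,"wy": 0,"wz": 0.014,"gripper": 1},{"tx": 0,"ty": 4,"tz": 128,"wx": 0,"wy": 0,"wz": 0.014,"gripper": 1}]'

```text
time: 7.9
position: [0.569, -0.2766, 0.064]
tool_rot: [2.688, -0.972, 0.766]
ft_force: [-0.5, -0.0, 0.7]
grip_width: 1.002
grip_force: 0.0
```

Emit:
jog_arm --increments '[{"tx": 0,"ty": 0,"tz": 0,"wx": 0,"wy": 0,"wz": 0,"gripper": 0.5},{"tx": 0,"ty": 0,"tz": 0,"wx": 0,"wy": 0,"wz": 0,"gripper": 0.5},{"tx": 0,"ty": 0,"tz": 0,"wx": 0,"wy": 0,"wz": 0,"gripper": 0.5},{"tx": 0,"ty": 0,"tz": 0,"wx": 0,"wy": 0,"wz": 0,"gripper": 0.5},{"tx": 0,"ty": 0,"tz": 0,"wx": 0,"wy": 0,"wz": 0,"gripper": 0.5}]' --grip_force 25

```text
time: 8.32
position: [0.5675, -0.2737, 0.0657]
tool_rot: [2.688, -0.968, 0.77]
ft_force: [-0.3, -0.2, 0.3]
grip_width: 0.706
grip_force: 0.0
```

Emit:
jog_arm --increments '[{"tx": 0,"ty": 0,"tz": 0,"wx": 0,"wy": 0,"wz": 0,"gripper": 0.4},{"tx": 0,"ty": 0,"tz": 0,"wx": 0,"wy": 0,"wz": 0,"gripper": 0.4},{"tx": 0,"ty": 0,"tz": 0,"wx": 0,"wy": 0,"wz": 0,"gripper": 0.4},{"tx": 0,"ty": 0,"tz": 0,"wx": 0,"wy": 0,"wz": 0,"gripper": 0.4},{"tx": 0,"ty": 0,"tz": 0,"wx": 0,"wy": 0,"wz": 0,"gripper": 0.4}]'

```text
time: 8.73
position: [0.567, -0.2738, 0.0651]
tool_rot: [2.688, -0.968, 0.768]
ft_force: [-4.3, 2.8, 7.2]
grip_width: 0.644
grip_force: 25.0
```

```bash
python3 -c "
from to import *
st();rel(CO+N*.004,YAW-np.pi/2,-N)
"
```

```text
t 8.73 p [ 0.567  -0.2738  0.0651] ypsi -2.261 z [ 0.408 -0.334 -0.85 ] q [ 0.97  0.17 -0.72  2.15  0.79  0.46 -2.61] F [-4.3  2.8  7.2] g 0.644 24.989289343357086
t mm [ 0.6 -1.5  0. ] w [-0.001  0.003 -0.003]
```

Emit:
jog_arm --increments '[{"tx": 0,"ty": 0,"tz": -20,"wx": 0,"wy": 0,"wz": 0,"gripper": 0.4},{"tx": 0,"ty": 0,"tz": -50,"wx": 0,"wy": 0,"wz": 0,"gripper": 0.4},{"tx": 0,"ty": 0,"tz": -80,"wx": 0,"wy": 0,"wz": 0,"gripper": 0.4},{"tx": 0,"ty": 0,"tz": -105,"wx": 0,"wy": 0,"wz": 0,"gripper": 0.4},{"tx": 0,"ty": 0,"tz": -130,"wx": 0,"wy": 0,"wz": 0,"gripper": 0.4}]'

```text
time: 9.15
position: [0.5122, -0.2292, 0.1745]
tool_rot: [2.691, -0.969, 0.764]
ft_force: [-0.0, -1.0, -1.6]
grip_width: 0.643
grip_force: 25.0
```

```bash
python3 -c "
from to import *
st();rel((.52,-.2,.25),-1.554)
rel((.5102,.1102,.25),-1.554,pose=((.52,-.2,.25),-1.554))
"
```

```text
t 9.15 p [ 0.5122 -0.2292  0.1745] ypsi -2.261 z [ 0.406 -0.331 -0.852] q [ 1.05 -0.22 -0.75  2.18  0.11  0.61 -2.05] F [-0.  -1.  -1.6] g 0.643 24.979088008403778
t mm [ 28.8 -27.7 -70.8] w [ 0.192 -0.53  -0.69 ]
t mm [  -4.6 -310.3    0. ] w [0. 0. 0.]
```

Emit:
jog_arm --increments '[{"tx": 6,"ty": -6,"tz": -16,"wx": 0.02,"wy": -0.06,"wz": -0.08,"gripper": 0.4},{"tx": 12,"ty": -12,"tz": -32,"wx": 0.045,"wy": -0.13,"wz": -0.17,"gripper": 0.4},{"tx": 18,"ty": -18,"tz": -48,"wx": 0.07,"wy": -0.2,"wz": -0.26,"gripper": 0.4},{"tx": 24,"ty": -24,"tz": -64,"wx": 0.096,"wy": -0.265,"wz": -0.345,"gripper": 0.4},{"tx": 29,"ty": -28,"tz": -71,"wx": 0.12,"wy": -0.33,"wz": -0.43,"gripper": 0.4}]'

```text
time: 9.57
position: [0.5215, -0.2002, 0.2526]
tool_rot: [3.034, -0.365, 0.308]
ft_force: [2.1, -0.5, -2.7]
grip_width: 0.638
grip_force: 25.0
```

Emit:
jog_arm --increments '[{"tx": 0,"ty": 0,"tz": 0,"wx": 0.023,"wy": -0.065,"wz": -0.085,"gripper": 0.4},{"tx": 0,"ty": 0,"tz": 0,"wx": 0.045,"wy": -0.13,"wz": -0.17,"gripper": 0.4},{"tx": 0,"ty": 0,"tz": 0,"wx": 0.072,"wy": -0.2,"wz": -0.26,"gripper": 0.4},{"tx": 0,"ty": 0,"tz": 0,"wx": 0.072,"wy": -0.2,"wz": -0.26,"gripper": 0.4},{"tx": 0,"ty": 0,"tz": 0,"wx": 0.072,"wy": -0.2,"wz": -0.26,"gripper": 0.4}]'

```text
time: 9.98
position: [0.5217, -0.2005, 0.2486]
tool_rot: [-3.139, -0.024, -0.001]
ft_force: [-0.4, -0.2, -3.0]
grip_width: 0.643
grip_force: 25.0
```

```bash
python3 -c "
from to import *
st()
rel((.5102,.1102,.25),-1.554)
"
```

```text
t 9.98 p [ 0.5217 -0.2005  0.2486] ypsi -1.555 z [ 0.001  0.002 -1.   ] q [ 0.91  0.16 -0.65  1.62  0.1   1.39 -1.31] F [-0.4 -0.2 -3. ] g 0.643 24.977761209011078
t mm [  -6.6 -310.8   -0.8] w [-0.002 -0.001 -0.001]
```

Emit:
jog_arm --increments '[{"tx": -1,"ty": -35,"tz": 0,"wx": 0,"wy": 0,"wz": 0,"gripper": 0.4},{"tx": -2,"ty": -70,"tz": 0,"wx": 0,"wy": 0,"wz": 0,"gripper": 0.4},{"tx": -3,"ty": -105,"tz": 0,"wx": 0,"wy": 0,"wz": 0,"gripper": 0.4},{"tx": -4,"ty": -140,"tz": 0,"wx": 0,"wy": 0,"wz": 0,"gripper": 0.4},{"tx": -4,"ty": -175,"tz": 0,"wx": 0,"wy": 0,"wz": 0,"gripper": 0.4}]'

```text
time: 10.4
position: [0.5131, -0.024, 0.25]
tool_rot: [3.139, 0.023, 0.005]
ft_force: [0.0, 0.2, -2.8]
grip_width: 0.644
grip_force: 25.0
```

Emit:
jog_arm --increments '[{"tx": -1,"ty": -35,"tz": 0,"wx": 0,"wy": 0,"wz": 0,"gripper": 0.4},{"tx": -2,"ty": -70,"tz": 0,"wx": 0,"wy": 0,"wz": 0,"gripper": 0.4},{"tx": -3,"ty": -100,"tz": 0,"wx": 0,"wy": 0,"wz": 0,"gripper": 0.4},{"tx": -3,"ty": -125,"tz": 0,"wx": 0,"wy": 0,"wz": 0,"gripper": 0.4},{"tx": -3,"ty": -136,"tz": 0,"wx": 0,"wy": 0,"wz": 0,"gripper": 0.4}]'

```text
time: 10.82
position: [0.5072, 0.1151, 0.2502]
tool_rot: [3.141, 0.033, 0.006]
ft_force: [-0.3, -0.2, -2.5]
grip_width: 0.643
grip_force: 25.0
```

Emit:
jog_arm --increments '[{"tx": 0,"ty": 0,"tz": 35,"wx": 0,"wy": 0,"wz": 0,"gripper": 0.4},{"tx": 0,"ty": 0,"tz": 70,"wx": 0,"wy": 0,"wz": 0,"gripper": 0.4},{"tx": 0,"ty": 0,"tz": 105,"wx": 0,"wy": 0,"wz": 0,"gripper": 0.4},{"tx": 0,"ty": 0,"tz": 140,"wx": 0,"wy": 0,"wz": 0,"gripper": 0.4},{"tx": 0,"ty": 0,"tz": 165,"wx": 0,"wy": 0,"wz": 0,"gripper": 0.4}]'

```text
time: 11.23
position: [0.5069, 0.1092, 0.0823]
tool_rot: [3.139, 0.024, 0.001]
ft_force: [-0.2, 0.0, -2.9]
grip_width: 0.643
grip_force: 25.0
```

```bash
python3 -c "
from to import *
st()
rel((.5102,.1102,.014),-1.554)
from bench import vision
import cv2
for n in('top','side'): cv2.imwrite(f'pics/{n}4.png',vision.get_image(n)['color'])
a=cv2.imread('pics/top4.png')[180:300,240:360];b=cv2.imread('pics/side4.png')[250:380,230:360]
cv2.imwrite('pics/c4.png',np.hstack([cv2.resize(a,(390,390),interpolation=2),cv2.resize(b,(390,390),interpolation=2)]))
"
```

```text
t 11.23 p [0.5069 0.1092 0.0823] ypsi -1.555 z [ 0.001 -0.002 -1.   ] q [ 0.52  0.26 -0.87  1.91  0.23  1.07 -2.  ] F [-0.2  0.  -2.9] g 0.643 24.977332949638367
t mm [ 3.3 -1.2 68.3] w [ 0.002 -0.001 -0.001]
```

View pics/c4.png

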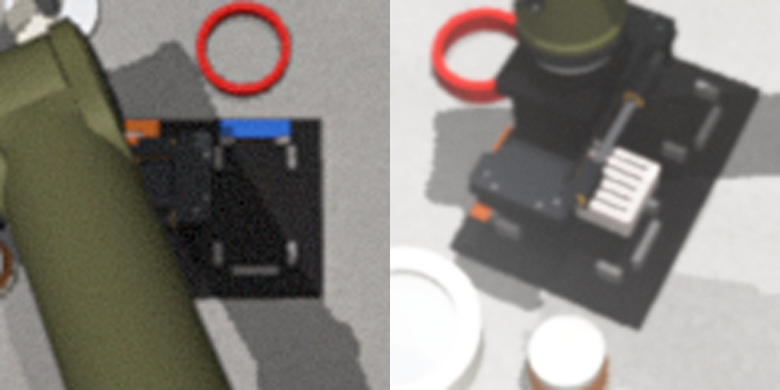

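The module is held level above the orange bay, with its near end at about (645,195) in the side crop. I'll check its offset in the grip against a projection.

```bash
python3 -c "
from to import *
c=np.array([.5069,.1092,.0783])
for dx in(-.003,0,.003):
    q=se2((c[0],c[1],.016),[[-.055+dx,.028,.024],[-.055+dx,-.028,.024],[-.055+dx,.028,0],[-.055+dx,-.028,0]])+[0,0,c[2]]
    p=proj('side',q);print(dx,((p-[230,250]+.5)*3+[390,0]).round(0).tolist())
"
```

```text
-0.003 [[631.0, 218.0], [663.0, 160.0], [631.0, 235.0], [662.0, 177.0]]
0 [[627.0, 217.0], [659.0, 159.0], [628.0, 233.0], [659.0, 175.0]]
0.003 [[624.0, 215.0], [656.0, 157.0], [624.0, 232.0], [655.0, 174.0]]
```

Emit:
jog_arm --increments '[{"tx": 3,"ty": -1,"tz": 10,"wx": 0,"wy": 0,"wz": 0,"gripper": 0.4},{"tx": 3,"ty": -1,"tz": 20,"wx": 0,"wy": 0,"wz": 0,"gripper": 0.4},{"tx": 3,"ty": -1,"tz": 30,"wx": 0,"wy": 0,"wz": 0,"gripper": 0.4},{"tx": 3,"ty": -1,"tz": 40,"wx": 0,"wy": 0,"wz": 0,"gripper": 0.4},{"tx": 3,"ty": -1,"tz": 40,"wx": 0,"wy": 0,"wz": 0,"gripper": 0.4}]'

```text
time: 11.75
position: [0.5114, 0.1106, 0.0433]
tool_rot: [3.141, 0.026, -0.002]
ft_force: [-0.4, -0.3, -2.6]
grip_width: 0.641
grip_force: 25.0
```

```bash
python3 -c "
from to import *
st()
rel((.5102,.1102,.014),-1.554)
from bench import vision
import cv2
for n in('top','side'): cv2.imwrite(f'pics/{n}5.png',vision.get_image(n)['color'])
b=cv2.imread('pics/side5.png')[265:345,250:330]
cv2.imwrite('pics/c5.png',cv2.resize(b,(560,560),interpolation=2))
c=np.array(ctrl.get_state()['position'])-[0,0,.004]
for dx in(-.003,0,.003):
    q=se2((c[0],c[1],.016),[[-.055+dx,.028,.024],[-.055+dx,-.028,.024],[-.055+dx,.028,0],[-.055+dx,-.028,0]])+[0,0,c[2]]
    p=proj('side',q);print(dx,((p-[250,265]+.5)*7).round(0).tolist())
"
```

```text
t 11.75 p [0.5114 0.1106 0.0433] ypsi -1.554 z [-0.001 -0.    -1.   ] q [ 0.48  0.33 -0.85  1.93  0.3   1.   -2.05] F [-0.4 -0.3 -2.6] g 0.641 24.978177845478058
t mm [-1.2  0.4 29.3] w [ 0.     0.001 -0.   ]
-0.003 [[406.0, 462.0], [478.0, 328.0], [407.0, 498.0], [478.0, 365.0]]
0 [[398.0, 458.0], [470.0, 324.0], [398.0, 494.0], [470.0, 362.0]]
0.003 [[389.0, 455.0], [462.0, 321.0], [390.0, 491.0], [462.0, 359.0]]
```

View pics/c5.png

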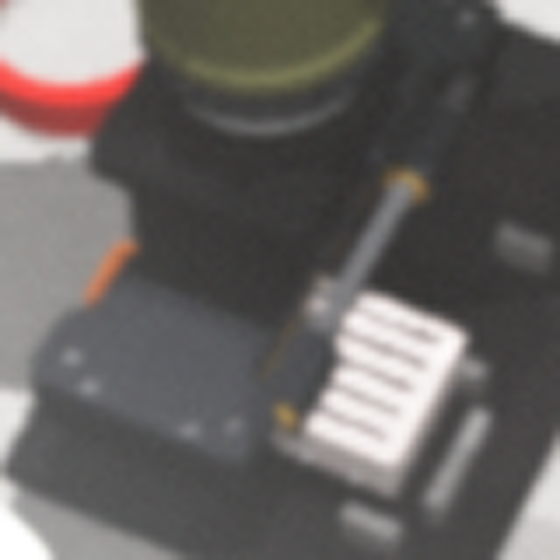

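The module's near-end corners at (468,336) and (400,468) match the prediction for zero offset, so I'll lower it.

Emit:
jog_arm --increments '[{"tx": -1,"ty": 0,"tz": 8,"wx": 0,"wy": 0,"wz": 0,"gripper": 0.4},{"tx": -1,"ty": 0,"tz": 15,"wx": 0,"wy": 0,"wz": 0,"gripper": 0.4},{"tx": -1,"ty": 0,"tz": 20,"wx": 0,"wy": 0,"wz": 0,"gripper": 0.4},{"tx": -1,"ty": 0,"tz": 24,"wx": 0,"wy": 0,"wz": 0,"gripper": 0.4},{"tx": -1,"ty": 0,"tz": 27,"wx": 0,"wy": 0,"wz": 0,"gripper": 0.4}]'

```text
time: 12.27
position: [0.5113, 0.1107, 0.0171]
tool_rot: [3.141, 0.026, 0.001]
ft_force: [0.1, 0.3, -1.4]
grip_width: 0.64
grip_force: 25.0
```

```bash
python3 -c "
from to import *
st()
rel((.5102,.1102,.014),-1.554)"
```

```text
t 12.27 p [0.5113 0.1107 0.0171] ypsi -1.554 z [ 0.001 -0.    -1.   ] q [ 0.46  0.37 -0.83  1.95  0.33  0.95 -2.08] F [ 0.1  0.3 -1.4] g 0.64 24.97694045305252
t mm [-1.1  0.5  3.1] w [ 0.    -0.001 -0.   ]
```

Emit:
jog_arm --increments '[{"tx": 0,"ty": 0,"tz": 1,"wx": 0,"wy": 0,"wz": 0,"gripper": 0.4},{"tx": 0,"ty": 0,"tz": 2,"wx": 0,"wy": 0,"wz": 0,"gripper": 0.4},{"tx": 0,"ty": 0,"tz": 2,"wx": 0,"wy": 0,"wz": 0,"gripper": 0.4},{"tx": 0,"ty": 0,"tz": 2,"wx": 0,"wy": 0,"wz": 0,"gripper": 0.8},{"tx": 0,"ty": 0,"tz": 2,"wx": 0,"wy": 0,"wz": 0,"gripper": 1}]'

```text
time: 12.68
position: [0.5121, 0.1116, 0.0163]
tool_rot: [-3.141, -0.027, -0.004]
ft_force: [-0.0, 0.6, -0.2]
grip_width: 0.721
grip_force: 0.0
```

Emit:
jog_arm --increments '[{"tx": 0,"ty": 0,"tz": 0,"wx": 0,"wy": 0,"wz": 0,"gripper": 1},{"tx": 0,"ty": 0,"tz": 0,"wx": 0,"wy": 0,"wz": 0,"gripper": 1},{"tx": 0,"ty": 0,"tz": -30,"wx": 0,"wy": 0,"wz": 0,"gripper": 1},{"tx": 0,"ty": 0,"tz": -60,"wx": 0,"wy": 0,"wz": 0,"gripper": 1},{"tx": 0,"ty": 0,"tz": -95,"wx": 0,"wy": 0,"wz": 0,"gripper": 1}]'

```text
time: 13.1
position: [0.5103, 0.1112, 0.1109]
tool_rot: [-3.141, -0.028, 0.002]
ft_force: [1.0, 0.2, 0.7]
grip_width: 0.98
grip_force: 0.0
```

```bash
python3 -c "
from to import *
st()
p=ctrl.get_state()['position']
q=CB+N*.13;print(q)
rel((.49,-.2,.3),-1.554)
rel((.49,-.2,.3),YAW+np.pi/2-.0001,pose=((.49,-.2,.3),-1.554))
"
```

```text
t 13.1 p [0.5103 0.1112 0.1109] ypsi -1.553 z [-0.001  0.001 -1.   ] q [ 0.54  0.24 -0.89  1.88  0.2   1.12 -1.98] F [1.  0.2 0.7] g 0.98 0.0
[ 0.44078165 -0.32725562  0.17224625]
t mm [ -26.   310.7 -189.2] w [-0.001  0.001  0.001]
t mm [0. 0. 0.] w [-0.    -0.    -2.437]
```

Emit:
jog_arm --increments '[{"tx": 0,"ty": 5,"tz": -38,"wx": 0,"wy": 0,"wz": -0.11,"gripper": 1},{"tx": -2,"ty": 30,"tz": -68,"wx": 0,"wy": 0,"wz": -0.23,"gripper": 1},{"tx": -5,"ty": 55,"tz": -98,"wx": 0,"wy": 0,"wz": -0.35,"gripper": 1},{"tx": -8,"ty": 83,"tz": -125,"wx": 0,"wy": 0,"wz": -0.47,"gripper": 1},{"tx": -11,"ty": 112,"tz": -150,"wx": 0,"wy": 0,"wz": -0.59,"gripper": 1}]'

```text
time: 13.52
position: [0.5032, 0.0079, 0.2545]
tool_rot: [3.016, 0.875, 0.004]
ft_force: [1.1, -0.7, -0.3]
grip_width: 1.0
grip_force: 0.0
```

```bash
python3 -c "
from to import *
st()
s=ctrl.get_state()['position'];rel((.49,-.16,.29),-.36);rel((.46,-.3,.25),.23,pose=((.49,-.16,.29),-.36))
q=CB+N*.13
rel(q,YAW+np.pi/2,-N,pose=((.46,-.3,.25),.23))
"
```

```text
t 13.52 p [0.5032 0.0079 0.2545] ypsi -1.006 z [ 0.003 -0.001 -1.   ] q [ 0.82  0.03 -0.89  1.74  0.02  1.38 -1.09] F [ 1.1 -0.7 -0.3] g 1.0 0.0
t mm [-101.   134.8  -35.4] w [ 0.003 -0.001 -0.646]
t mm [-141.6   21.2   40. ] w [ 0.    0.   -0.59]
t mm [-22.2 -24.9  77.8] w [-0.182 -0.538 -0.635]
```

Emit:
jog_arm --increments '[{"tx": -20,"ty": 27,"tz": -7,"wx": 0,"wy": 0,"wz": -0.12,"gripper": 1},{"tx": -40,"ty": 54,"tz": -14,"wx": 0,"wy": 0,"wz": -0.24,"gripper": 1},{"tx": -60,"ty": 81,"tz": -21,"wx": 0,"wy": 0,"wz": -0.36,"gripper": 1},{"tx": -80,"ty": 108,"tz": -28,"wx": 0,"wy": 0,"wz": -0.48,"gripper": 1},{"tx": -101,"ty": 135,"tz": -35,"wx": 0,"wy": 0,"wz": -0.6,"gripper": 1}]'

```text
time: 13.93
position: [0.4888, -0.1608, 0.2883]
tool_rot: [2.633, 1.71, 0.002]
ft_force: [0.5, 0.0, -0.1]
grip_width: 0.998
grip_force: 0.0
```

Emit:
jog_arm --increments '[{"tx": -28,"ty": 4,"tz": 8,"wx": 0,"wy": 0,"wz": -0.12,"gripper": 1},{"tx": -56,"ty": 8,"tz": 16,"wx": 0,"wy": 0,"wz": -0.24,"gripper": 1},{"tx": -84,"ty": 12,"tz": 24,"wx": 0,"wy": 0,"wz": -0.36,"gripper": 1},{"tx": -112,"ty": 16,"tz": 32,"wx": 0,"wy": 0,"wz": -0.48,"gripper": 1},{"tx": -141,"ty": 21,"tz": 40,"wx": 0,"wy": 0,"wz": -0.59,"gripper": 1}]'

```text
time: 14.35
position: [0.4497, -0.2975, 0.2475]
tool_rot: [2.022, 2.402, 0.001]
ft_force: [0.7, 0.6, 0.1]
grip_width: 0.999
grip_force: 0.0
```

```bash
python3 -c "
from to import *
st()
rel(CB+N*.13,YAW+np.pi/2,-N)
"
```

```text
t 14.35 p [ 0.4497 -0.2975  0.2475] ypsi 0.171 z [ 0.002 -0.001 -1.   ] q [ 1.14  0.11 -0.65  1.67  0.07  1.38  0.65] F [0.7 0.6 0.1] g 0.999 0.0
t mm [-27.7 -14.   75.2] w [-0.198 -0.533 -0.693]
```

Emit:
jog_arm --increments '[{"tx": -6,"ty": -3,"tz": 10,"wx": -0.025,"wy": -0.065,"wz": -0.085,"gripper": 1},{"tx": -12,"ty": -6,"tz": 22,"wx": -0.05,"wy": -0.13,"wz": -0.17,"gripper": 1},{"tx": -18,"ty": -9,"tz": 34,"wx": -0.075,"wy": -0.2,"wz": -0.255,"gripper": 1},{"tx": -24,"ty": -12,"tz": 46,"wx": -0.1,"wy": -0.265,"wz": -0.34,"gripper": 1},{"tx": -28,"ty": -14,"tz": 55,"wx": -0.124,"wy": -0.33,"wz": -0.43,"gripper": 1}]'

```text
time: 14.77
position: [0.4408, -0.3265, 0.192]
tool_rot: [1.303, 2.482, -0.169]
ft_force: [0.0, 0.3, -0.7]
grip_width: 1.003
grip_force: 0.0
```

```bash
python3 -c "
from to import *
st()
rel(CB+N*.13,YAW+np.pi/2,-N)
"
```

```text
t 14.77 p [ 0.4408 -0.3265  0.192 ] ypsi 0.613 z [ 0.235 -0.255 -0.938] q [ 1.19 -0.13 -0.62  2.03  0.02  0.88  1.16] F [ 0.   0.3 -0.7] g 1.003 0.0
t mm [ 6.2 -1.4 18.7] w [-0.075 -0.2   -0.264]
```

Emit:
jog_arm --increments '[{"tx": 2,"ty": 0,"tz": 6,"wx": -0.025,"wy": -0.065,"wz": -0.085,"gripper": 1},{"tx": 4,"ty": -1,"tz": 12,"wx": -0.05,"wy": -0.13,"wz": -0.17,"gripper": 1},{"tx": 6,"ty": -1,"tz": 19,"wx": -0.075,"wy": -0.2,"wz": -0.264,"gripper": 1},{"tx": 6,"ty": -1,"tz": 19,"wx": -0.075,"wy": -0.2,"wz": -0.264,"gripper": 1},{"tx": 6,"ty": -1,"tz": 19,"wx": -0.075,"wy": -0.2,"wz": -0.264,"gripper": 1}]'

```text
time: 15.18
position: [0.4403, -0.3265, 0.1719]
tool_rot: [0.891, 2.453, -0.25]
ft_force: [-0.1, -0.1, 0.9]
grip_width: 1.0
grip_force: 0.0
```

```bash
python3 -c "
from to import *
st()
rel(CB+N*.004,YAW+np.pi/2,-N)
"
```

```text
t 15.18 p [ 0.4403 -0.3265  0.1719] ypsi 0.875 z [ 0.404 -0.335 -0.851] q [ 1.11 -0.25 -0.51  2.23 -0.12  0.58  1.54] F [-0.1 -0.1  0.9] g 1.0 0.0
t mm [ -1.6   0.  126.1] w [-0.002 -0.005 -0.008]
```

Emit:
jog_arm --increments '[{"tx": -1.5,"ty": 0,"tz": 30,"wx": 0,"wy": 0,"wz": 0,"gripper": 1},{"tx": -1.5,"ty": 0,"tz": 60,"wx": 0,"wy": 0,"wz": 0,"gripper": 1},{"tx": -1.5,"ty": 0,"tz": 90,"wx": 0,"wy": 0,"wz": 0,"gripper": 1},{"tx": -1.5,"ty": 0,"tz": 115,"wx": 0,"wy": 0,"wz": -0.01,"gripper": 1},{"tx": -1.5,"ty": 0,"tz": 126,"wx": 0,"wy": 0,"wz": -0.01,"gripper": 1}]'

```text
time: 15.6
position: [0.4959, -0.3715, 0.0652]
tool_rot: [0.879, 2.456, -0.25]
ft_force: [-0.5, -0.7, -0.2]
grip_width: 0.999
grip_force: 0.0
```

Emit:
jog_arm --increments '[{"tx": 0,"ty": 0,"tz": 0,"wx": 0,"wy": 0,"wz": 0,"gripper": 0.5},{"tx": 0,"ty": 0,"tz": 0,"wx": 0,"wy": 0,"wz": 0,"gripper": 0.5},{"tx": 0,"ty": 0,"tz": 0,"wx": 0,"wy": 0,"wz": 0,"gripper": 0.5},{"tx": 0,"ty": 0,"tz": 0,"wx": 0,"wy": 0,"wz": 0,"gripper": 0.5},{"tx": 0,"ty": 0,"tz": 0,"wx": 0,"wy": 0,"wz": 0,"gripper": 0.5}]' --grip_force 25

```text
time: 16.02
position: [0.494, -0.371, 0.0681]
tool_rot: [0.874, 2.455, -0.256]
ft_force: [-0.7, -1.5, 0.5]
grip_width: 0.708
grip_force: 0.7
```

Emit:
jog_arm --increments '[{"tx": 0,"ty": 0,"tz": 0,"wx": 0,"wy": 0,"wz": 0,"gripper": 0.4},{"tx": 0,"ty": 0,"tz": 0,"wx": 0,"wy": 0,"wz": 0,"gripper": 0.4},{"tx": 0,"ty": 0,"tz": 0,"wx": 0,"wy": 0,"wz": 0,"gripper": 0.4},{"tx": 0,"ty": 0,"tz": 0,"wx": 0,"wy": 0,"wz": 0,"gripper": 0.4},{"tx": 0,"ty": 0,"tz": 0,"wx": 0,"wy": 0,"wz": 0,"gripper": 0.4}]'

```text
time: 16.43
position: [0.4937, -0.3715, 0.0681]
tool_rot: [0.874, 2.455, -0.257]
ft_force: [-4.5, 0.4, 7.3]
grip_width: 0.642
grip_force: 25.0
```

```bash
python3 -c "
from to import *
st();rel(CB+N*.004,YAW+np.pi/2,-N)
"
```

```text
t 16.43 p [ 0.4937 -0.3715  0.0681] ypsi 0.885 z [ 0.407 -0.339 -0.848] q [ 1.15  0.11 -0.61  2.19  0.41  0.33  1.1 ] F [-4.5  0.4  7.3] g 0.642 25.00663697719574
t mm [3.3 0.6 1.1] w [-0.003 -0.     0.005]
```

Emit:
jog_arm --increments '[{"tx": 0,"ty": 0,"tz": -20,"wx": 0,"wy": 0,"wz": 0,"gripper": 0.4},{"tx": 0,"ty": 0,"tz": -50,"wx": 0,"wy": 0,"wz": 0,"gripper": 0.4},{"tx": 0,"ty": 0,"tz": -80,"wx": 0,"wy": 0,"wz": 0,"gripper": 0.4},{"tx": 0,"ty": 0,"tz": -105,"wx": 0,"wy": 0,"wz": 0,"gripper": 0.4},{"tx": 0,"ty": 0,"tz": -130,"wx": 0,"wy": 0,"wz": 0,"gripper": 0.4}]'

```text
time: 16.85
position: [0.4395, -0.3254, 0.1772]
tool_rot: [0.875, 2.458, -0.254]
ft_force: [-0.3, -1.6, -2.2]
grip_width: 0.643
grip_force: 25.0
```

```bash
python3 -c "
from to import *
st();rel((.47,-.3,.25),.3)
"
```

```text
t 16.85 p [ 0.4395 -0.3254  0.1772] ypsi 0.886 z [ 0.406 -0.335 -0.85 ] q [ 1.2  -0.27 -0.58  2.23 -0.18  0.59  1.6 ] F [-0.3 -1.6 -2.2] g 0.643 24.99190092086792
t mm [-44.8  38.7 -58. ] w [0.159 0.539 0.572]
```

Emit:
jog_arm --increments '[{"tx": -8,"ty": 7,"tz": -10,"wx": 0.024,"wy": 0.08,"wz": 0.085,"gripper": 0.4},{"tx": -17,"ty": 15,"tz": -22,"wx": 0.048,"wy": 0.16,"wz": 0.17,"gripper": 0.4},{"tx": -26,"ty": 23,"tz": -34,"wx": 0.072,"wy": 0.24,"wz": 0.255,"gripper": 0.4},{"tx": -35,"ty": 31,"tz": -46,"wx": 0.096,"wy": 0.32,"wz": 0.34,"gripper": 0.4},{"tx": -45,"ty": 39,"tz": -58,"wx": 0.12,"wy": 0.4,"wz": 0.425,"gripper": 0.4}]'

```text
time: 17.27
position: [0.4713, -0.3, 0.2512]
tool_rot: [1.607, 2.541, -0.079]
ft_force: [0.8, 1.5, -2.9]
grip_width: 0.638
grip_force: 25.0
```

```bash
python3 -c "
from to import *
st();rel((.49,-.25,.25),-.1);rel((.49,-.15,.25),-.68,pose=((.49,-.25,.25),-.1));rel((.51,-.05,.25),-1.26,pose=((.49,-.15,.25),-.68))
"
```

```text
t 17.27 p [ 0.4713 -0.3     0.2512] ypsi 0.445 z [ 0.085 -0.115 -0.99 ] q [ 1.3   0.05 -0.84  1.73  0.11  1.25  0.88] F [ 0.8  1.5 -2.9] g 0.638 24.98423159122467
t mm [37.1 38.3 -3. ] w [0.065 0.13  0.542]
t mm [ 99.5 -10.    0. ] w [0.   0.   0.58]
t mm [ 90.3 -47.3   0. ] w [0.   0.   0.58]
```

Emit:
jog_arm --increments '[{"tx": 7,"ty": 7,"tz": -1,"wx": 0.013,"wy": 0.026,"wz": 0.108,"gripper": 0.4},{"tx": 14,"ty": 15,"tz": -1,"wx": 0.026,"wy": 0.052,"wz": 0.216,"gripper": 0.4},{"tx": 22,"ty": 23,"tz": -2,"wx": 0.039,"wy": 0.078,"wz": 0.325,"gripper": 0.4},{"tx": 30,"ty": 31,"tz": -3,"wx": 0.052,"wy": 0.104,"wz": 0.433,"gripper": 0.4},{"tx": 37,"ty": 38,"tz": -3,"wx": 0.065,"wy": 0.13,"wz": 0.542,"gripper": 0.4}]'

```text
time: 17.68
position: [0.4898, -0.2497, 0.2481]
tool_rot: [2.33, 2.107, 0.003]
ft_force: [-0.2, 0.2, -1.3]
grip_width: 0.641
grip_force: 25.0
```

Emit:
jog_arm --increments '[{"tx": 20,"ty": -2,"tz": 0,"wx": 0,"wy": 0,"wz": 0.116,"gripper": 0.4},{"tx": 40,"ty": -4,"tz": 0,"wx": 0,"wy": 0,"wz": 0.232,"gripper": 0.4},{"tx": 60,"ty": -6,"tz": 0,"wx": 0,"wy": 0,"wz": 0.348,"gripper": 0.4},{"tx": 80,"ty": -8,"tz": 0,"wx": 0,"wy": 0,"wz": 0.464,"gripper": 0.4},{"tx": 100,"ty": -10,"tz": 0,"wx": 0,"wy": 0,"wz": 0.58,"gripper": 0.4}]'

```text
time: 18.1
position: [0.4887, -0.1493, 0.2478]
tool_rot: [2.835, 1.35, 0.002]
ft_force: [0.3, 0.4, -2.2]
grip_width: 0.64
grip_force: 25.0
```

Emit:
jog_arm --increments '[{"tx": 18,"ty": -9,"tz": 0,"wx": 0,"wy": 0,"wz": 0.116,"gripper": 0.4},{"tx": 36,"ty": -19,"tz": 0,"wx": 0,"wy": 0,"wz": 0.232,"gripper": 0.4},{"tx": 54,"ty": -28,"tz": 0,"wx": 0,"wy": 0,"wz": 0.348,"gripper": 0.4},{"tx": 72,"ty": -38,"tz": 0,"wx": 0,"wy": 0,"wz": 0.464,"gripper": 0.4},{"tx": 90,"ty": -47,"tz": 0,"wx": 0,"wy": 0,"wz": 0.58,"gripper": 0.4}]'

```text
time: 18.52
position: [0.5083, -0.0497, 0.2479]
tool_rot: [3.102, 0.483, 0.003]
ft_force: [-0.6, -0.4, -2.2]
grip_width: 0.645
grip_force: 25.0
```

```bash
python3 -c "
from to import *
st();T=se2((.5112,.0482,.017),[[-.0025,-.062,0]])[0];print(T);rel((*T[:2],.25),-1.554);rel((*T[:2],.07),-1.554)
"
```

```text
t 18.52 p [ 0.5083 -0.0497  0.2479] ypsi -1.262 z [ 0.002 -0.002 -1.   ] q [ 0.95  0.06 -0.93  1.73  0.05  1.37 -1.25] F [-0.6 -0.4 -2.2] g 0.645 24.980539977550507
[ 0.50975431 -0.01383354  0.        ]
t mm [ 12.3 -33.8  -2.2] w [ 0.002 -0.002  0.292]
t mm [ 12.  -34.2 177.8] w [ 0.002 -0.002  0.292]
```

Emit:
jog_arm --increments '[{"tx": 4,"ty": -12,"tz": 5,"wx": 0,"wy": 0,"wz": 0.1,"gripper": 0.4},{"tx": 8,"ty": -24,"tz": 30,"wx": 0,"wy": 0,"wz": 0.2,"gripper": 0.4},{"tx": 12,"ty": -34,"tz": 65,"wx": 0,"wy": 0,"wz": 0.292,"gripper": 0.4},{"tx": 12,"ty": -34,"tz": 100,"wx": 0,"wy": 0,"wz": 0.292,"gripper": 0.4},{"tx": 12,"ty": -34,"tz": 135,"wx": 0,"wy": 0,"wz": 0.292,"gripper": 0.4}]'

```text
time: 18.93
position: [0.5098, -0.0141, 0.112]
tool_rot: [3.139, 0.038, 0.006]
ft_force: [1.2, -0.4, -3.1]
grip_width: 0.643
grip_force: 25.0
```

Emit:
jog_arm --increments '[{"tx": 0,"ty": 0,"tz": 20,"wx": 0,"wy": 0,"wz": 0,"gripper": 0.4},{"tx": 0,"ty": 0,"tz": 40,"wx": 0,"wy": 0,"wz": 0,"gripper": 0.4},{"tx": 0,"ty": 0,"tz": 60,"wx": 0,"wy": 0,"wz": 0,"gripper": 0.4},{"tx": 0,"ty": 0,"tz": 70,"wx": 0,"wy": 0,"wz": 0,"gripper": 0.4},{"tx": 0,"ty": 0,"tz": 70,"wx": 0,"wy": 0,"wz": 0,"gripper": 0.4}]'

```text
time: 19.35
position: [0.508, -0.0152, 0.0409]
tool_rot: [3.141, 0.036, -0.003]
ft_force: [0.2, 0.4, -2.8]
grip_width: 0.642
grip_force: 25.0
```

```bash
python3 -c "
from to import *
st();T=se2((.5112,.0482,.017),[[-.0025,-.062,0]])[0];rel((*T[:2],.015),-1.554)
from bench import vision
import cv2
for n in('top','side'): cv2.imwrite(f'pics/{n}6.png',vision.get_image(n)['color'])
a=cv2.imread('pics/top6.png')[200:290,240:360];b=cv2.imread('pics/side6.png')[245:365,240:360]
cv2.imwrite('pics/c6.png',np.hstack([cv2.resize(a,(240,180),interpolation=2),0*cv2.resize(a,(1,180))]))
im=np.zeros((540,780,3),np.uint8);im[:180,:240]=cv2.resize(a,(240,180),interpolation=2);im[:540,240:]=cv2.resize(b,(540,540),interpolation=2)
cv2.imwrite('pics/c6.png',im)
c=np.array(ctrl.get_state()['position'])-[0,0,.005]
def sh(o,z,y):
    q=se2((o[0],o[1],y),[[-.055,.028,.024],[-.055,-.028,.024],[-.055,.028,0],[-.055,-.028,0]])+[0,0,z]
    return ((proj('side',q)-[240,245]+.5)*4.5+[240,0]).round(0).tolist()
for dx in(0,.0025,.005): print(dx,sh(c+[dx,0,0],c[2],.016))
B=se2((.5112,.0482,.017),[[0,.062,0]])[0];print('O placed',sh(B,.01,.017))
"
```

```text
t 19.35 p [ 0.508  -0.0152  0.0409] ypsi -1.548 z [-0.002 -0.    -1.   ] q [ 0.78  0.32 -0.89  1.97  0.29  0.99 -1.8 ] F [ 0.2  0.4 -2.8] g 0.642 24.99061793088913
t mm [ 1.9 -1.3 25.9] w [0.    0.002 0.006]
0 [[648.0, 202.0], [689.0, 127.0], [647.0, 227.0], [687.0, 152.0]]
0.0025 [[644.0, 201.0], [685.0, 125.0], [643.0, 225.0], [683.0, 150.0]]
0.005 [[640.0, 199.0], [681.0, 123.0], [639.0, 224.0], [679.0, 148.0]]
O placed [[546.0, 414.0], [591.0, 329.0], [546.0, 437.0], [591.0, 352.0]]
```

View pics/c6.png

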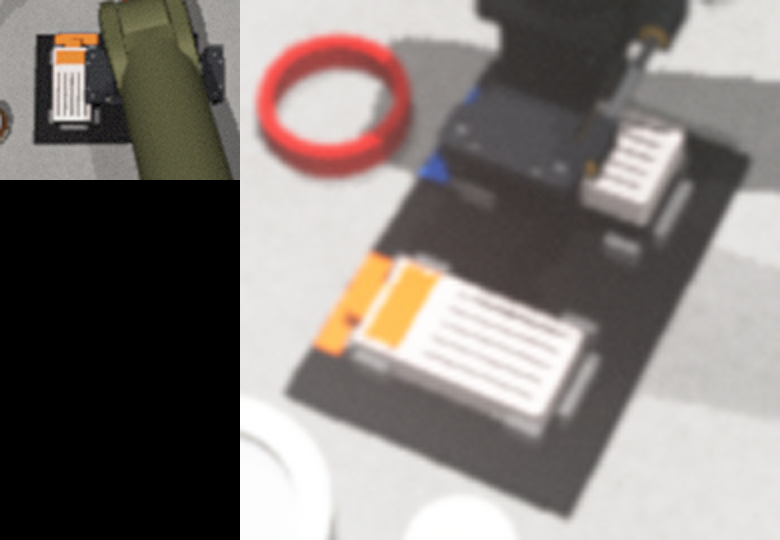

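The orange module lies in its bay with its tab at the strip. The blue module's near end, (640,203) and (684,128), matches an offset of about +2.5 mm in the grip. Lowering it now.

Emit:
jog_arm --increments '[{"tx": 2,"ty": -1,"tz": 0,"wx": 0,"wy": 0,"wz": 0.005,"gripper": 0.4},{"tx": 2,"ty": -1,"tz": 6,"wx": 0,"wy": 0,"wz": 0.005,"gripper": 0.4},{"tx": 2,"ty": -1,"tz": 12,"wx": 0,"wy": 0,"wz": 0.005,"gripper": 0.4},{"tx": 2,"ty": -1,"tz": 18,"wx": 0,"wy": 0,"wz": 0.005,"gripper": 0.4},{"tx": 2,"ty": -1,"tz": 22,"wx": 0,"wy": 0,"wz": 0.005,"gripper": 0.4}]'

```text
time: 19.87
position: [0.5121, -0.0145, 0.0205]
tool_rot: [3.14, 0.027, 0.003]
ft_force: [-0.3, -0.4, -3.3]
grip_width: 0.644
grip_force: 25.0
```

```bash
python3 -c "
from to import *
st();rel((.5105,-.0138,.015),-1.554)"
```

```text
t 19.87 p [ 0.5121 -0.0145  0.0205] ypsi -1.553 z [ 0.002 -0.001 -1.   ] q [ 0.75  0.35 -0.87  1.98  0.33  0.95 -1.84] F [-0.3 -0.4 -3.3] g 0.644 24.99033808708191
t mm [-1.6 -0.7  5.5] w [ 0.001 -0.002  0.001]
```

Emit:
jog_arm --increments '[{"tx": -1,"ty": 0,"tz": 2,"wx": 0,"wy": 0,"wz": 0,"gripper": 0.4},{"tx": -1,"ty": 0,"tz": 4,"wx": 0,"wy": 0,"wz": 0,"gripper": 0.4},{"tx": -1,"ty": 0,"tz": 5,"wx": 0,"wy": 0,"wz": 0,"gripper": 0.4},{"tx": -1,"ty": 0,"tz": 5,"wx": 0,"wy": 0,"wz": 0,"gripper": 0.4},{"tx": -1,"ty": 0,"tz": 5,"wx": 0,"wy": 0,"wz": 0,"gripper": 0.4}]'

```text
time: 20.28
position: [0.5118, -0.0143, 0.0165]
tool_rot: [3.14, 0.028, 0.005]
ft_force: [-0.4, 0.3, -0.2]
grip_width: 0.639
grip_force: 25.0
```

Emit:
jog_arm --increments '[{"tx": 0,"ty": 0,"tz": 0,"wx": 0,"wy": 0,"wz": 0,"gripper": 0.7},{"tx": 0,"ty": 0,"tz": 0,"wx": 0,"wy": 0,"wz": 0,"gripper": 1},{"tx": 0,"ty": 0,"tz": 0,"wx": 0,"wy": 0,"wz": 0,"gripper": 1},{"tx": 0,"ty": 0,"tz": 0,"wx": 0,"wy": 0,"wz": 0,"gripper": 1},{"tx": 0,"ty": 0,"tz": 0,"wx": 0,"wy": 0,"wz": 0,"gripper": 1}]'

```text
time: 20.7
position: [0.5117, -0.0144, 0.0163]
tool_rot: [3.14, 0.027, 0.005]
ft_force: [0.5, 0.2, -0.4]
grip_width: 0.916
grip_force: 0.0
```

Emit:
jog_arm --increments '[{"tx": 0,"ty": 0,"tz": -25,"wx": 0,"wy": 0,"wz": 0,"gripper": 1},{"tx": 0,"ty": 0,"tz": -60,"wx": 0,"wy": 0,"wz": 0,"gripper": 1},{"tx": 0,"ty": 0,"tz": -100,"wx": 0,"wy": 0,"wz": 0,"gripper": 1},{"tx": 0,"ty": 0,"tz": -140,"wx": 0,"wy": 0,"wz": 0,"gripper": 1},{"tx": 0,"ty": 0,"tz": -180,"wx": 0,"wy": 0,"wz": 0,"gripper": 1}]'

```text
time: 21.12
position: [0.5106, -0.0137, 0.198]
tool_rot: [3.14, 0.029, 0.004]
ft_force: [1.2, -0.2, 0.0]
grip_width: 0.994
grip_force: 0.0
```

Emit:
jog_arm --increments '[{"tx": 0,"ty": 10,"tz": -35,"wx": 0,"wy": 0,"wz": 0,"gripper": 1},{"tx": 0,"ty": 30,"tz": -70,"wx": 0,"wy": 0,"wz": 0,"gripper": 1},{"tx": 0,"ty": 60,"tz": -100,"wx": 0,"wy": 0,"wz": 0,"gripper": 1},{"tx": 0,"ty": 90,"tz": -130,"wx": 0,"wy": 0,"wz": 0,"gripper": 1},{"tx": 0,"ty": 130,"tz": -150,"wx": 0,"wy": 0,"wz": 0,"gripper": 1}]'

```text
time: 21.53
position: [0.5137, -0.1392, 0.3482]
tool_rot: [3.138, 0.033, 0.011]
ft_force: [0.7, 0.3, 0.4]
grip_width: 1.0
grip_force: 0.0
```

```bash
cat > chk.py <<'E'
from to import *
from bench import vision
import cv2
st()
# label (bright) fits: outline of each bright module top from the top camera, against the prediction
im=vision.get_image('top');cv2.imwrite('pics/top7.png',im['color']);g=im['color'].astype(int)
cv2.imwrite('pics/side7.png',vision.get_image('side')['color'])
for nm,sy in(('O',.062),('B',-.062)):
    P=[[sx*.055,sy+y*.028,.034] for sx,y in((1,1),(1,-1),(-1,-1),(-1,1))]
    q=proj('top',se2((.5112,.0482,.017),P));m=np.zeros(g.shape[:2],np.uint8)
    x0,y0=q.min(0)-8;x1,y1=q.max(0)+8
    w=(g.max(2)>115).astype(np.uint8);m[int(y0):int(y1),int(x0):int(x1)]=1
    m[:int(q[:,1].min())-1]=0
    c=max(cv2.findContours(w*m,cv2.RETR_EXTERNAL,cv2.CHAIN_APPROX_NONE)[0],key=cv2.contourArea)
    r=cv2.minAreaRect(c);print(nm,np.round(r[0],1),np.round(r[1],1),round(r[2],1),'pred',q.mean(0).round(1),np.round([np.linalg.norm(q[0]-q[3]),np.linalg.norm(q[0]-q[1])],1))
for n in('lamp_head','lamp_handle'):
    for c in('top','side'):print(n,c,vision.spot_in(c,n)[:1])
h=np.array([.6993,.1843]);p0=np.array([.5776,.272]);print(h+(p0-h)/np.hypot(*(p0-h))*.15)
E
python3 chk.py
```

```text
t 21.53 p [ 0.5137 -0.1392  0.3482] ypsi -1.55 z [ 0.007 -0.004 -1.   ] q [ 1.03  0.08 -0.87  1.51  0.07  1.57 -1.38] F [0.7 0.3 0.4] g 1.0 0.0
O [275.4 241.5] [20.1 37.6] 1.6 pred [276.3 242.7] [36.4 18.6]
B [316.5 241.5] [37. 21.] 90.0 pred [317.9 242.4] [36.5 18.7]
lamp_head top [{'bbox': [166.5, 159.4, 254.1, 252.4], 'conf': 0.75}]
lamp_head side [{'bbox': [186.4, 263.4, 261.6, 394.3], 'conf': 0.81}]
lamp_handle top [{'bbox': [168.4, 157.4, 256.9, 248.8], 'conf': 0.79}]
lamp_handle side [{'bbox': [184.4, 264.3, 261.4, 394.1], 'conf': 0.81}]
[0.5776059  0.27199575]
```

```bash
python3 -c "
from to import *
rel((.5776,.272,.36),-1.479)"
```

```text
t mm [  73.  -409.   -16.4] w [ 0.    -0.002 -0.072]
```

Emit:
jog_arm --increments '[{"tx": 6,"ty": -33,"tz": -14,"wx": 0,"wy": 0,"wz": 0,"gripper": 1},{"tx": 12,"ty": -68,"tz": -14,"wx": 0,"wy": 0,"wz": 0,"gripper": 1},{"tx": 19,"ty": -106,"tz": -14,"wx": 0,"wy": 0,"wz": 0,"gripper": 1},{"tx": 26,"ty": -144,"tz": -14,"wx": 0,"wy": 0,"wz": 0,"gripper": 1},{"tx": 33,"ty": -182,"tz": -14,"wx": 0,"wy": 0,"wz": 0,"gripper": 1}]'

```text
time: 22.25
position: [0.5416, 0.0462, 0.3578]
tool_rot: [3.139, 0.031, 0.004]
ft_force: [1.3, 0.1, -0.2]
grip_width: 1.001
grip_force: 0.0
```

Emit:
jog_arm --increments '[{"tx": 7,"ty": -38,"tz": 0,"wx": 0,"wy": 0,"wz": 0,"gripper": 1},{"tx": 14,"ty": -76,"tz": 0,"wx": 0,"wy": 0,"wz": 0,"gripper": 1},{"tx": 21,"ty": -114,"tz": 0,"wx": 0,"wy": 0,"wz": 0,"gripper": 1},{"tx": 28,"ty": -152,"tz": 0,"wx": 0,"wy": 0,"wz": 0,"gripper": 1},{"tx": 35,"ty": -190,"tz": 0,"wx": 0,"wy": 0,"wz": 0,"gripper": 1}]'

```text
time: 22.67
position: [0.5729, 0.2366, 0.3574]
tool_rot: [3.14, 0.032, 0.003]
ft_force: [0.4, -0.7, 0.6]
grip_width: 1.002
grip_force: 0.0
```

```bash
python3 -c "
from to import *
st();rel((.5776,.272,.36),-1.479)"
```

```text
t 22.67 p [0.5729 0.2366 0.3574] ypsi -1.551 z [ 0.002 -0.002 -1.   ] q [ 0.32  0.39 -1.05  1.27  0.34  1.66 -2.22] F [ 0.4 -0.7  0.6] g 1.002 0.0
t mm [  5.4 -35.3  -2.6] w [ 0.002 -0.002 -0.072]
```

Emit:
jog_arm --increments '[{"tx": 3,"ty": -18,"tz": 0,"wx": 0,"wy": 0,"wz": -0.03,"gripper": 1},{"tx": 5,"ty": -35,"tz": 0,"wx": 0,"wy": 0,"wz": -0.07,"gripper": 1},{"tx": 5,"ty": -35,"tz": 25,"wx": 0,"wy": 0,"wz": -0.07,"gripper": 1},{"tx": 5,"ty": -35,"tz": 50,"wx": 0,"wy": 0,"wz": -0.07,"gripper": 1},{"tx": 5,"ty": -35,"tz": 80,"wx": 0,"wy": 0,"wz": -0.07,"gripper": 1}]'

```text
time: 23.08
position: [0.5773, 0.2714, 0.2776]
tool_rot: [3.138, 0.145, 0.006]
ft_force: [0.7, -0.6, 0.2]
grip_width: 1.001
grip_force: 0.0
```

Emit:
jog_arm --increments '[{"tx": 0,"ty": 0,"tz": 20,"wx": 0,"wy": 0,"wz": 0,"gripper": 1},{"tx": 0,"ty": 0,"tz": 40,"wx": 0,"wy": 0,"wz": 0,"gripper": 1},{"tx": 0,"ty": 0,"tz": 46,"wx": 0,"wy": 0,"wz": 0,"gripper": 0.8},{"tx": 0,"ty": 0,"tz": 46,"wx": 0,"wy": 0,"wz": 0,"gripper": 0.5},{"tx": 0,"ty": 0,"tz": 46,"wx": 0,"wy": 0,"wz": 0,"gripper": 0}]' --grip_force 12

```text
time: 23.5
position: [0.5784, 0.2691, 0.2326]
tool_rot: [3.138, 0.14, 0.004]
ft_force: [0.4, -0.3, 0.6]
grip_width: 0.857
grip_force: 0.0
```

Emit:
jog_arm --increments '[{"tx": 0,"ty": 0,"tz": 0,"wx": 0,"wy": 0,"wz": 0,"gripper": 0},{"tx": 0,"ty": 0,"tz": 0,"wx": 0,"wy": 0,"wz": 0,"gripper": 0},{"tx": 0,"ty": 0,"tz": 0,"wx": 0,"wy": 0,"wz": 0,"gripper": 0},{"tx": 0,"ty": 0,"tz": 0,"wx": 0,"wy": 0,"wz": 0,"gripper": 0},{"tx": 0,"ty": 0,"tz": 0,"wx": 0,"wy": 0,"wz": 0,"gripper": 0}]'

```text
time: 23.92
position: [0.5791, 0.2682, 0.2325]
tool_rot: [3.137, 0.137, 0.005]
ft_force: [0.2, -0.3, 0.1]
grip_width: 0.476
grip_force: 0.0
```

Emit:
jog_arm --increments '[{"tx": 0,"ty": 0,"tz": 0,"wx": 0,"wy": 0,"wz": 0,"gripper": 0},{"tx": 0,"ty": 0,"tz": 0,"wx": 0,"wy": 0,"wz": 0,"gripper": 0},{"tx": 0,"ty": 0,"tz": 0,"wx": 0,"wy": 0,"wz": 0,"gripper": 0},{"tx": 0,"ty": 0,"tz": 0,"wx": 0,"wy": 0,"wz": 0,"gripper": 0},{"tx": 0,"ty": 0,"tz": 0,"wx": 0,"wy": 0,"wz": 0,"gripper": 0}]'

```text
time: 24.33
position: [0.5766, 0.2714, 0.2321]
tool_rot: [-3.136, -0.143, -0.0]
ft_force: [-3.4, 4.8, -0.5]
grip_width: 0.2
grip_force: 12.0
```

```bash
python3 -c "
from to import *
st()
h=np.array([.6993,.1843]);p=ctrl.get_state()['position'];t0=np.arctan2(p[1]-h[1],p[0]-h[0]);r=np.hypot(*(p[:2]-h));print(r,t0)
s=ctrl.get_state();M=R.from_rotvec(s['tool_rot']).as_matrix()
for t in np.linspace(t0,2*np.pi-2.515,13):
    q=h+(.15)*np.array([np.cos(t),np.sin(t)]);print((M.T@(np.r_[q,p[2]]-p)*1000).round(0)[:2].tolist())"
```

```text
t 24.33 p [0.5766 0.2714 0.2321] ypsi -1.48 z [ 0.     0.002 -1.   ] q [ 0.27  0.47 -1.04  1.45  0.4   1.45 -2.24] F [-3.4  4.8 -0.5] g 0.2 11.999185321619734
0.15044491948127728 2.5245078088155686
[0.0, 0.0]
[-9.0, 13.0]
[-17.0, 26.0]
[-24.0, 40.0]
[-29.0, 54.0]
[-33.0, 70.0]
[-35.0, 85.0]
[-36.0, 100.0]
[-35.0, 116.0]
[-32.0, 131.0]
[-28.0, 146.0]
[-22.0, 161.0]
[-15.0, 174.0]
```

Emit:
jog_arm --increments '[{"tx": -5,"ty": 7,"tz": 0,"wx": 0,"wy": 0,"wz": 0,"gripper": 0},{"tx": -13,"ty": 20,"tz": 0,"wx": 0,"wy": 0,"wz": 0,"gripper": 0},{"tx": -20,"ty": 33,"tz": 0,"wx": 0,"wy": 0,"wz": 0,"gripper": 0},{"tx": -27,"ty": 47,"tz": 0,"wx": 0,"wy": 0,"wz": 0,"gripper": 0},{"tx": -33,"ty": 70,"tz": 0,"wx": 0,"wy": 0,"wz": 0,"gripper": 0}]'

```text
time: 24.75
position: [0.547, 0.2031, 0.2322]
tool_rot: [-3.131, -0.154, 0.004]
ft_force: [-6.2, 7.4, 2.9]
grip_width: 0.203
grip_force: 12.3
```

Emit:
jog_arm --increments '[{"tx": -2,"ty": 15,"tz": 0,"wx": 0,"wy": 0,"wz": 0,"gripper": 0},{"tx": -3,"ty": 30,"tz": 0,"wx": 0,"wy": 0,"wz": 0,"gripper": 0},{"tx": -2,"ty": 46,"tz": 0,"wx": 0,"wy": 0,"wz": 0,"gripper": 0},{"tx": 1,"ty": 61,"tz": 0,"wx": 0,"wy": 0,"wz": 0,"gripper": 0},{"tx": 5,"ty": 76,"tz": 0,"wx": 0,"wy": 0,"wz": 0,"gripper": 0}]'

```text
time: 25.17
position: [0.562, 0.122, 0.2322]
tool_rot: [-3.138, -0.142, -0.001]
ft_force: [-2.7, 3.8, 0.3]
grip_width: 0.201
grip_force: 12.0
```

Emit:
jog_arm --increments '[{"tx": 6,"ty": 13,"tz": 0,"wx": 0,"wy": 0,"wz": 0,"gripper": 0},{"tx": 10,"ty": 22,"tz": 0,"wx": 0,"wy": 0,"wz": 0,"gripper": 0},{"tx": 13,"ty": 28,"tz": 0,"wx": 0,"wy": 0,"wz": 0,"gripper": 0},{"tx": 13,"ty": 28,"tz": 0,"wx": 0,"wy": 0,"wz": 0,"gripper": 0},{"tx": 13,"ty": 28,"tz": 0,"wx": 0,"wy": 0,"wz": 0,"gripper": 0}]'

```text
time: 25.58
position: [0.5799, 0.0922, 0.2323]
tool_rot: [3.136, 0.135, 0.006]
ft_force: [-1.2, -1.8, -0.6]
grip_width: 0.202
grip_force: 12.0
```

```bash
python3 -c "
from to import *
st();rel((.5778,.0964,.232),-1.48)"
```

```text
t 25.58 p [0.5799 0.0922 0.2323] ypsi -1.485 z [ 0.004 -0.003 -1.   ] q [ 0.65  0.34 -1.05  1.57  0.3   1.4  -1.91] F [-1.2 -1.8 -0.6] g 0.202 12.004521387862042
t mm [-1.8 -4.3  0.2] w [ 0.003 -0.003 -0.005]
```

Emit:
jog_arm --increments '[{"tx": 0,"ty": -3,"tz": 0,"wx": 0,"wy": 0,"wz": 0,"gripper": 0},{"tx": 0,"ty": -3,"tz": 0,"wx": 0,"wy": 0,"wz": 0,"gripper": 0.5},{"tx": 0,"ty": -3,"tz": 0,"wx": 0,"wy": 0,"wz": 0,"gripper": 1},{"tx": 0,"ty": -3,"tz": 0,"wx": 0,"wy": 0,"wz": 0,"gripper": 1},{"tx": 0,"ty": -3,"tz": 0,"wx": 0,"wy": 0,"wz": 0,"gripper": 1}]'

```text
time: 26.0
position: [0.579, 0.0973, 0.2323]
tool_rot: [3.138, 0.139, 0.005]
ft_force: [-0.7, 0.1, 0.3]
grip_width: 0.421
grip_force: 0.0
```

Emit:
jog_arm --increments '[{"tx": 0,"ty": 0,"tz": 0,"wx": 0,"wy": 0,"wz": 0,"gripper": 1},{"tx": 0,"ty": 0,"tz": 0,"wx": 0,"wy": 0,"wz": 0,"gripper": 1},{"tx": 0,"ty": 0,"tz": -30,"wx": 0,"wy": 0,"wz": 0,"gripper": 1},{"tx": 0,"ty": 0,"tz": -65,"wx": 0,"wy": 0,"wz": 0,"gripper": 1},{"tx": 0,"ty": 0,"tz": -100,"wx": 0,"wy": 0,"wz": 0,"gripper": 1}]'

```text
time: 26.42
position: [0.5781, 0.0965, 0.3329]
tool_rot: [3.137, 0.138, 0.002]
ft_force: [1.2, 0.4, 0.4]
grip_width: 0.796
grip_force: 0.0
```

Emit:
jog_arm --increments '[{"tx": 0,"ty": 30,"tz": -20,"wx": 0,"wy": 0,"wz": 0,"gripper": 1},{"tx": 0,"ty": 65,"tz": -20,"wx": 0,"wy": 0,"wz": 0,"gripper": 1},{"tx": 0,"ty": 100,"tz": -20,"wx": 0,"wy": 0,"wz": 0,"gripper": 1},{"tx": 0,"ty": 135,"tz": -20,"wx": 0,"wy": 0,"wz": 0,"gripper": 1},{"tx": 0,"ty": 170,"tz": -20,"wx": 0,"wy": 0,"wz": 0,"gripper": 1}]'

```text
time: 26.83
position: [0.5935, -0.0743, 0.3528]
tool_rot: [3.137, 0.138, 0.006]
ft_force: [0.3, 0.6, 0.1]
grip_width: 0.994
grip_force: 0.0
```

Emit:
jog_arm --increments '[{"tx": 0,"ty": 35,"tz": 0,"wx": 0,"wy": 0,"wz": 0,"gripper": 1},{"tx": 0,"ty": 70,"tz": 0,"wx": 0,"wy": 0,"wz": 0,"gripper": 1},{"tx": 0,"ty": 105,"tz": 0,"wx": 0,"wy": 0,"wz": 0,"gripper": 1},{"tx": 0,"ty": 120,"tz": 0,"wx": 0,"wy": 0,"wz": 0,"gripper": 1},{"tx": 0,"ty": 120,"tz": 0,"wx": 0,"wy": 0,"wz": 0,"gripper": 1}]'

```text
time: 27.25
position: [0.6035, -0.1985, 0.3514]
tool_rot: [3.137, 0.124, 0.002]
ft_force: [-0.7, -0.2, -1.0]
grip_width: 1.0
grip_force: 0.0
```

```bash
python3 -c "
from to import *
from bench import vision
import cv2
st()
for n in('top','side'):
    im=vision.get_image(n)['color'];cv2.imwrite(f'pics/{n}8.png',im)
    print(n,'pred head centre',proj(n,[.5112,.0482,.207]).round(0))
    g=(im.min(2)>165).astype(np.uint8);cs=[c for c in cv2.findContours(g,0,2)[0] if cv2.contourArea(c)>400]
    for c in cs:print(cv2.boundingRect(c))
    print(vision.spot_in(n,'lamp_head')[:1],vision.spot_in(n,'module_blue')[:2])
"
```

```text
t 27.25 p [ 0.6035 -0.1985  0.3514] ypsi -1.492 z [ 0.002 -0.002 -1.   ] q [ 0.95  0.4  -0.96  1.24  0.33  1.65 -1.43] F [-0.7 -0.2 -1. ] g 1.0 0.0
top pred head centre [[292. 232.]]
(36, 437, 33, 35)
(86, 413, 68, 67)
(69, 389, 28, 37)
(25, 268, 36, 37)
(199, 248, 41, 39)
(266, 207, 47, 53)
(209, 150, 64, 57)
(308, 143, 47, 38)
[{'bbox': [236.8, 153.5, 314.4, 255.6], 'conf': 0.91}] [{'bbox': [307.9, 221.8, 331.3, 260.7], 'conf': 0.68}, {'bbox': [220.2, 254.0, 246.5, 271.3], 'conf': 0.49}]
side pred head centre [[302. 255.]]
(0, 99, 640, 381)
(350, 1, 87, 28)
(545, 0, 95, 17)
[{'bbox': [185.4, 235.8, 326.2, 284.1], 'conf': 0.82}] [{'bbox': [293.4, 272.5, 335.0, 297.5], 'conf': 0.62}, {'bbox': [185.3, 240.0, 324.9, 283.8], 'conf': 0.18}]
```

```bash
python3 -c "
from bench import ctrl
print(ctrl.close_job())"
```

```text
the job is handed in; nothing more can be done
None
```

I handed the job in at about 27 s of robot time. From the camera checks, both modules lie in the bays of their own colour with their tabs in the gaps, and the light is back within about 10 mm of the tray's centre and released; no verdict came back.

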